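Seat the round-bottomed salt cellar in the soapstone bowl and cover it

TASK

Set the round-bottomed steel salt cellar upright into the hollow of the soapstone bowl so that it beds down centred and level. Then lift the knobbed wooden lid out of the rack, lay it flat on the green shelf with its knob up and let go, so that you can take it afresh from above and put it on the cellar, knob up, fully home and level. Set things down gently rather than dropping them, leave the bowl standing where it is, and do not disturb the other things on the shelf.

Things in the scene. Friction and masses are not known exactly. Their poses are not given: they have to be found in the camera images.
- stone_bowl: Thick grey soapstone bowl (0.95 kg, loose), 102 mm outer diameter, 42 mm high, on the green shelf (shelf top at z = 0.020). Origin: centre of its underside, z up. When the cellar is fully seated in its hollow, resting on the sloping wall, the cellar's underside is 13 mm above this origin and the cellar's rim 65 mm above it.
- bowl_mouth (a point): Centre of the bowl's mouth, level with its rim, 42 mm above its underside. The hollow is a plain round funnel, 80 mm across here and 30 mm across at its flat floor 32 mm below, walls 52 degrees from level. The seated cellar stands 23 mm proud of this rim.
- cellar_center (a point): Polished steel salt cellar (about 0.24 kg), open round cup, 62 mm outer diameter, 52 mm high. Point on its axis half-way up (26 mm below the rim); z: its axis, up. Rounded bottom (34 mm radius) with a flat 18 mm across on which it stands at the start; straight cylinder outside from 19 mm above the underside to the rim. Mouth 55 mm inside, wall 3.5 mm, 30 mm deep.
- lid_center (a point): Turned wooden lid (about 0.06 kg): disc 72 mm in diameter, 6 mm thick; point at the disc's centre. x: its axis, to the knob side; z up at the start, when it stands on edge in the rack, knob away from the robot, perhaps leaning a little. The outer 14 mm of the disc is plain on both faces. Flat on the shelf, knob up, the point is 7 mm above the shelf; seated, 3 mm above the cellar's rim.
- lid_knob (a point): Point on the lid's round knob, half-way along, 15 mm from lid_center along x. The knob is 16 mm in diameter and stands 24 mm proud of the disc. On the disc's other face a round boss, 44 mm in diameter and 4 mm high, drops loosely inside the cellar's mouth. Axes as lid_center.
- rack: Fixed dark wooden rack: board 130 x 100 x 10 mm on the shelf, origin under its centre. Two places 28 mm either side along its x, each with four upright dowels (tops 58 mm above the origin) loosely holding a disc on edge across x; a straight lift of 60 mm frees it. One holds the lid, the other a saucer. The shelf between rack and robot is clear, for laying the lid down.
- saucer: Plain white disc without knob, 60 mm in diameter, 6 mm thick, on edge in the other place of the rack; origin at its centre. Leave it.
- hex_pot: Lidded six-sided terracotta pot, about 92 mm wide, 93 mm high; origin at the centre of its underside. Leave it.
- grater: Ridged white stoneware grater dish, 92 mm in diameter, 16 mm high; origin at the centre of its underside. Leave it.
- spoon: Brown horn spoon, 150 mm long, lying along its x axis on the shelf. Leave it.
- jar_a: Amber spice jar, 48 mm in diameter, 85 mm high, loose; origin at the centre of its underside. Leave it.
- jar_b: Clear spice jar, 52 mm in diameter, 70 mm high, loose; origin at the centre of its underside. Leave it.
Things that resemble listed ones, but are neither listed nor needed, are in the scene too. Leave any orange look-alike of the stone_bowl alone.

How it is judged (in metres and radians):
On the way, in this order (a step that is already met when the one before it is completed fails the run):
1. the cellar is bedded in the bowl's hollow, upright and let go (horizontal distance between cellar_center and stone_bowl below 0.006 m and z of cellar_center in the frame of stone_bowl below 0.043 m and angle between cellar_center's own z axis and vertical below 0.14 rad and contact force between the fingers and cellar below 0.1 N and linear speed of cellar below 0.03 m/s), for 0.2 s.
2. the lid lies flat on the green shelf, knob up, let go and at rest (height (world z) of lid_center below 0.031 m and angle between lid_center's own x axis and vertical below 0.08 rad and linear speed of lid below 0.03 m/s and contact force between the fingers and lid below 0.1 N), for 0.2 s.
At the end, for the whole second after the job is handed in: Cellar in the bowl's hollow (centred to 6 mm, underside at most 17 mm above the bowl's, upright to 8 deg); lid on its rim, knob up (centred to 9 mm, height to 3 mm, square to the cellar to 3.4 deg, level to 8 deg); both let go and still; bowl within 30 mm of its start (horizontal distance between cellar_center and stone_bowl below 0.006 m and z of cellar_center in the frame of stone_bowl below 0.043 m and angle between cellar_center's own z axis and vertical below 0.14 rad and horizontal distance between lid_center and cellar_center below 0.009 m and z of lid_center in the frame of cellar_center between 0.026 and 0.032 m and angle between lid_center's own x axis and vertical below 0.14 rad and angle between the x axis of lid_center and the z axis of cellar_center, either way round below 0.06 rad and contact force between the fingers and lid below 0.1 N and contact force between the fingers and cellar below 0.1 N and linear speed of each of lid, cellar below 0.02 m/s and distance of stone_bowl from where it was at the start of the episode below 0.03 m); the robot touches nothing.
It fails at once if the cellar is dropped (falls out of the hand faster than 0.4 m/s) (contact force between the fingers and cellar below 0.1 N and linear speed of cellar above 0.4 m/s).
It fails at once if the lid is dropped from a height (falls out of the hand faster than 0.4 m/s while higher than 80 mm) (contact force between the fingers and lid below 0.1 N and linear speed of lid above 0.4 m/s and height (world z) of lid_center above 0.08 m).
It fails at once if the bowl is pushed more than 40 mm (distance of stone_bowl from where it was at the start of the episode above 0.04 m).
It fails at once if one of the other things (pot, grater dish, spoon, saucer, jars) is moved by more than 30 mm (distance of any of hex_pot, grater, spoon, saucer, jar_a, jar_b from where it was at the start of the episode above 0.03 m).
It also fails if it takes over 66 s, if anything falls off the work surface, if the arm or the gripper's body presses on something with over 40 N, if the wrist force passes 120 N, or if a joint passes its speed limit or range.

ROBOT

A 7-joint arm with a two-finger parallel gripper is mounted at the origin on the work surface. World frame = base frame: x ahead of the robot, y to its left, z up, the work surface at z = 0. Lengths are in mm, angles in rad, forces in N, time in s.
With the tool pointing down it reaches from about 400 to 875 mm from the base axis. Payload 4.4 kg.
Tool frame: the origin (TCP) lies midway between the tips of the shut fingers; the grasp point (between the pads) lies 19 mm behind it (ctrl.grip_point_offset is the distance from the TCP to the grasp point, in mm); z points along the fingers, x is the direction in which the jaws open and shut, and the axes are right-handed (so a half turn about z gives the same grasp; the last joint's range is limited). The gripper opens to 85 mm and grips with 20 to 120 N. Pads are 22 mm wide; open, the fingers measure 114 mm over their backs; the gripper's body (76 mm by 85 mm) begins 54 mm behind the grasp point. The pads swing forward as they close: fully open they stand 13 mm farther back than shut.
Start: joints at [1.071, 0.628, 0.038, 1.517, -0.027, 0.996, -0.02], TCP at [273.237, -589.796, 231.313] pointing down, gripper open.
Joint ranges: [-3.06, 3.06], [-0.37, 2.12], [-1.25, 1.32], [0.18, 2.47], [-1.1, 4.24], [0.23, 1.98], [-2.94, 2.94]. Speed limits (rad/s): [2.57, 2.57, 3.14, 3.14, 3.14, 3.14, 3.14].

INTERFACE

Orientations are given as [roll, pitch, yaw] about the fixed x, y, z axes, in that order (R = Rz(yaw) Ry(pitch) Rx(roll)).
In Python, from cell import ctrl, viewer gives the robot as it stands.
- The arm moves only by the tool apply_moves, never from a script. Its argument "series" is a list that holds one entry, the list of rows, each a list of 6 numbers: the shift along the tool's x, y, z normalised to -1 to 1, where 1 is 50 mm, then the turn, a rotation vector about the tool's x, y, z normalised to -1 to 1, where 1 is 6 degrees. In form: [[[tx, ty, tz, rx, ry, rz], ...]]. A call has exactly 5 rows; each row shifts and turns the commanded pose from where the row before left it, along the tool's axes as they then stand; what a row does not reach is not made up. A row lasts 1/8 s, in which the tool goes at most 62.5 mm and 10.7 degrees, less where a joint would pass 70% of its speed; a pose out of reach is approached as far as the arm can. A call with a number of a shift or a turn outside -1 to 1 is refused whole. A call with a gripper value outside its range is refused whole. "claw" is the gripper command: -1 is shut, 1 is fully open, values between are in proportion, set as the call begins (left out, the last holds). The fingers move at their own pace and stop on an object; the grip force is fixed at half the most. Time passes only in rows, so rows that do not move let the fingers close, or fill a call up. It gives the time, the measured TCP pose, the force and the opening at its end, in the units of the state.
- ctrl.read_state(): the state, without advancing time (a new reading comes with each control period).
- viewer.get_image(name): name is "side" or "top"; returns the picture (400x640x3 uint8, blue, green, red); there is no depth.
- viewer.camera_info(name): a dict with "K" (3x3 intrinsics, pixels), "distortion" ([k1, k2, p1, p2, k3] as OpenCV has them; the pictures are not rectified), "R" (3x3) and "t" (3): a world point X has camera coordinates R X + t. Camera axes: x right, y down, z forward; pixel columns grow to the right and rows downward; lengths in mm; the calibration is good to about 2 mm. A picture is of the moment at which its call begins. camera_info takes no time and is no camera call.
- ctrl.finish_job(): hands the job in, once; it reports no verdict.
Trained networks look in the newest picture that a camera, given by its name, has taken for a name from the list of things; names that differ only in an ending like _2 or _b are one class to them, and where a whole thing is asked for, a point or a joint stands for the part that bears it (a point fixed in the world has none). Each returns a list of dicts, best first, with "score" (0 to 1); they miss things now and then, are a little off and sometimes report something else, mostly with a low value. They report only what shows in the picture. A call takes as long as a camera call. They do not tell look-alikes from the thing itself.
- viewer.find_in(camera, label): "location" ([column, row] as shares, 0 to 1, of the picture: columns of its width, rows of its height, amid what is visible of it).
The state is a dict: "clock": time; "qpos": joint angles; "qd": joint speeds; "tau": joint torques, N m; "eef_pos": TCP position; "tool_rot": TCP orientation; "force": force on the tool from outside, world axes, zero at the start; "torque": the same for the moment, N m; "width": finger opening in mm.
Only numpy, scipy, OpenCV 4.12 (cv2) and the standard library are available. Lean on these libraries where they do the work, as an engineer would, in place of code of your own. Each camera call takes 0.05 s, during which the arm holds its last target. There are 200 camera calls.

## Working session

There is one attempt and no reset: what is moved stays moved. The work goes in short steps, Python scripts to look and compute and a tool call to move; the robot and the scene stay as the last step left them, time stands still between calls to the robot, and variables do not carry over. Pictures are saved under pics/ and viewed, about 8 in all and at most 12, crops included, and the job is handed in when it is done.

Besides the shell and the picture viewer there is one more tool, called after "Emit:" as name(argument=value, ...) on one line, values as JSON. apply_moves: Moves the arm, as the interface text tells. Scaled input: -1 to 1 covers 50 mm each way for a shift and 6 degrees each way for a turn. Its arguments: {"type":"object","properties":{"series":{"type":"array","items":{"type":"array","items":{"type":"array","items":{"type":"number"}}}},"claw":{"type":"number"}},"required":["series"]}

```bash
ls; mkdir -p pics
python3 - <<'E'
from cell import ctrl, viewer
import cv2
for n in ("side","top"):
    cv2.imwrite(f"pics/{n}0.png",viewer.get_image(n))
    c=viewer.camera_info(n); print(n,c)
    for l in ("stone_bowl","cellar_center","lid_center","lid_knob","rack","saucer"):
        print(l,[(round(d["score"],2),[round(d["location"][0]*640),round(d["location"][1]*400)]) for d in viewer.find_in(n,l)])
s=ctrl.read_state(); print({k:s[k] for k in("clock","eef_pos","tool_rot","width")})
E
```

```text
pics
side {'K': array([[456.0001315 ,   0.        , 320.18224312],
       [  0.        , 456.0001315 , 207.07452811],
       [  0.        ,   0.        ,   1.        ]]), 'distortion': array([0.02976429, 0.        , 0.        , 0.        , 0.        ]), 'R': array([[-0.83026194, -0.5572071 ,  0.01361452],
       [-0.44572678,  0.64908955, -0.61644983],
       [ 0.33465318, -0.51788319, -0.78727648]]), 't': array([ 411.22449507,  243.21639937, 1210.67308119])}
stone_bowl [(0.58, [280, 266]), (0.57, [336, 360])]
cellar_center [(0.76, [316, 208])]
lid_center [(0.52, [320, 133])]
lid_knob [(0.5, [319, 134])]
rack [(0.75, [325, 149]), (0.28, [317, 133])]
saucer [(0.64, [332, 144])]
top {'K': array([[458.43650444,   0.        , 319.01943015],
       [  0.        , 458.43650444, 197.94568725],
       [  0.        ,   0.        ,   1.        ]]), 'distortion': array([-0.06729832,  0.        ,  0.        ,  0.        ,  0.        ]), 'R': array([[ 0.00903692, -0.99992888,  0.00778241],
       [-0.9738668 , -0.01056714, -0.22687394],
       [ 0.22694004, -0.00552879, -0.97389304]]), 't': array([   5.62724133,  466.77766288, 1133.31585521])}
stone_bowl [(0.83, [184, 295]), (0.66, [239, 190])]
cellar_center [(0.66, [315, 181])]
lid_center [(0.63, [412, 126]), (0.35, [305, 121])]
lid_knob [(0.75, [410, 127])]
rack [(0.87, [400, 144])]
saucer [(0.43, [411, 148])]
{'clock': 0.7, 'eef_pos': array([ 273.26319846, -589.77702202,  231.32023397]), 'tool_rot': array([-3.14154077e+00, -6.70776055e-06, -1.13699974e+00]), 'width': 85.2764380696199}
```

View pics/top0.png

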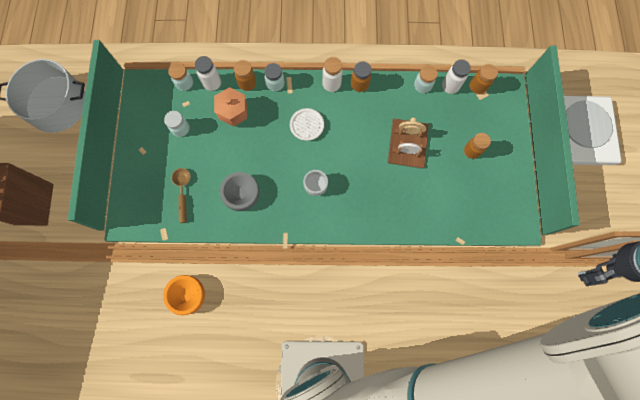

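View pics/side0.png

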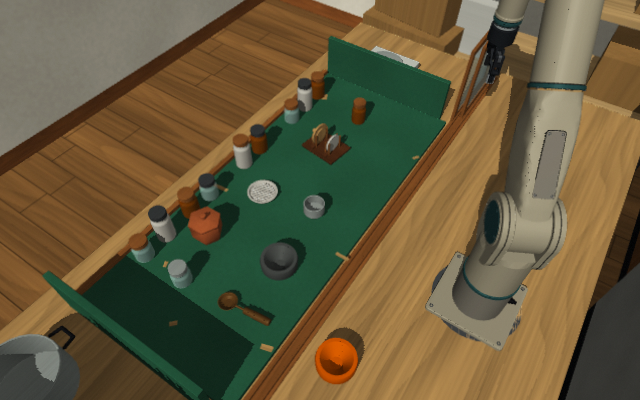

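The views show the grey soapstone bowl at top (239,190) / side (280,262), with the orange look-alike at top (184,295) / side (336,360), which I'll leave. The cellar is at top (316,182) / side (314,206). Possible confusions for the cellar are the clear jar at top (177,123) and the grater at (307,125). The lid is in the far place of the rack, at top (412,127), and the white saucer is nearer at (410,148). Next is one close composite crop to check these choices.

```bash
cat > h.py <<'E'
import numpy as np, cv2
from cell import ctrl, viewer
W=dict(top=(640,400),side=(640,400))
C={n:viewer.camera_info(n) for n in("top","side")}
def und(n,p):
    c=C[n]; return cv2.undistortPoints(np.array([[p]],float),c["K"],c["distortion"])[0,0]
def ray(n,p):
    c=C[n]; R=c["R"]; o=-R.T@c["t"]; d=R.T@np.array([*und(n,p),1]); return o,d/np.linalg.norm(d)
def tri(pt,ps):
    A=np.zeros((3,3));b=np.zeros(3);L=[]
    for n,p in(("top",pt),("side",ps)):
        o,d=ray(n,p);M=np.eye(3)-np.outer(d,d);A+=M;b+=M@o;L.append((M,o))
    X=np.linalg.solve(A,b); return X,[np.linalg.norm(M@(X-o)) for M,o in L]
def plane(n,p,z):
    o,d=ray(n,p); return o+d*(z-o[2])/d[2]
def proj(n,X):
    c=C[n]; return cv2.projectPoints(np.array(X,float).reshape(-1,3),cv2.Rodrigues(c["R"])[0],c["t"],c["K"],c["distortion"])[0].reshape(-1,2)
def crop(img,cx,cy,w,h,s):
    x,y=int(cx-w/2),int(cy-h/2); return cv2.resize(img[y:y+h,x:x+w],None,fx=s,fy=s,interpolation=cv2.INTER_CUBIC)
E
python3 - <<'E'
from h import *
print(tri((316,182),(314,206)),tri((239,190),(280,262)))
print(tri((411,127),(320,133)))
t=cv2.imread("pics/top0.png");s=cv2.imread("pics/side0.png")
a=np.hstack([crop(t,278,186,140,100,2.8),crop(s,295,235,140,100,2.8)])
b=np.hstack([crop(t,410,140,70,50,5.6),crop(s,327,142,70,50,5.6)])
cv2.imwrite("pics/c1.png",np.vstack([a,b]));print(a.shape)
E
```

```text
(array([507.7452951 ,  18.08125609,  52.76502652]), [np.float64(1.8300952642148003), np.float64(1.8300952642148642)]) (array([484.21286897, 219.66039574,  39.40071795]), [np.float64(4.999035044575039), np.float64(4.9990350445750655)])
(array([ 656.82334456, -233.48872085,   69.8205604 ]), [np.float64(2.751806127620124), np.float64(2.751806127619823)])
(280, 784, 3)
```

View pics/c1.png

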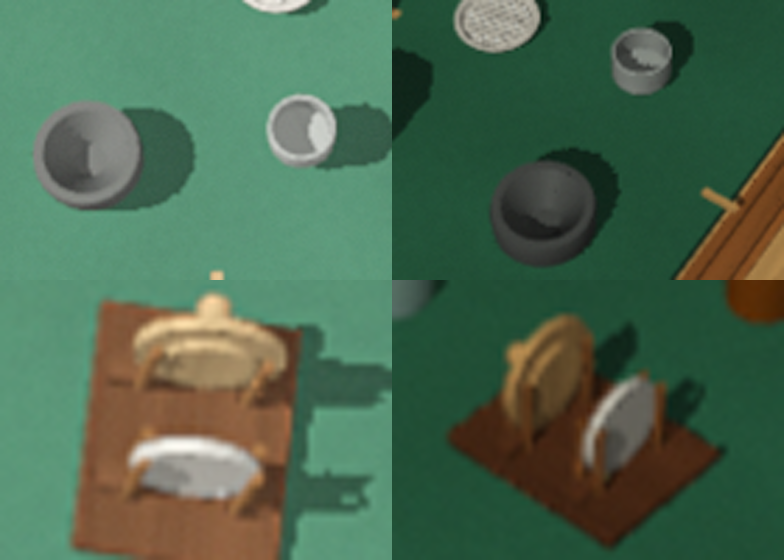

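The crop confirms the grey funnel bowl, the steel cup and the tan knobbed lid in the rack's far place, with the saucer nearest. Next I refine the poses by silhouette fit.

```bash
cat >> h.py <<'E'
from scipy.optimize import minimize
def circ(c,ax,r,n=48):
    ax=np.array(ax,float);ax/=np.linalg.norm(ax);u=np.cross(ax,[0.3,0.5,0.81]);u/=np.linalg.norm(u);v=np.cross(ax,u)
    a=np.linspace(0,2*np.pi,n)[:,None];return np.array(c)+r*(np.cos(a)*u+np.sin(a)*v)
S=6
def hullmask(n,parts,box):
    m=np.zeros((box[3]*S,box[2]*S),np.uint8)
    for P in parts:
        q=(proj(n,P)-[box[0]-.5,box[1]-.5])*S
        cv2.fillConvexPoly(m,cv2.convexHull(np.round(q*16).astype(np.int32)),255,shift=4)
    return cv2.resize(m,(box[2],box[3]),interpolation=cv2.INTER_AREA)/255.
def fit(model,x0,masks,step):
    # masks: {cam:(box,mask)}
    def cost(x): return sum(np.abs(hullmask(n,model(x),b)-m).sum() for n,(b,m) in masks.items())
    x0=np.array(x0,float);sim=np.vstack([x0]+[x0+np.eye(len(x0))[i]*step[i] for i in range(len(x0))])
    r=minimize(cost,x0,method="Nelder-Mead",options=dict(initial_simplex=sim,xatol=.05,fatol=.05,maxiter=400))
    return r.x,r.fun,sum(m.sum() for _,m in masks.values())
def bowl(x): return [np.vstack([circ((x[0],x[1],20),(0,0,1),44),circ((x[0],x[1],30),(0,0,1),50),circ((x[0],x[1],62),(0,0,1),51)])]
def cellar(x,z=20): return [np.vstack([circ((x[0],x[1],z+b),(0,0,1),r) for b,r in((0,9),(5,20),(10,26),(19,31),(52,31))])]
def lidm(x,ax): # x centre
    x=np.array(x);ax=np.array(ax)/np.linalg.norm(ax)
    return [np.vstack([circ(x-3*ax,ax,36),circ(x+3*ax,ax,36)]),np.vstack([circ(x-7*ax,ax,22),circ(x,ax,22)]),np.vstack([circ(x+3*ax,ax,8),circ(x+27*ax,ax,8)])]
def sub(img,cx,cy,w,h):
    x,y=int(cx-w/2),int(cy-h/2);return (x,y,w,h),img[y:y+h,x:x+w]
E
python3 - <<'E'
from h import *
I=dict(top=cv2.imread("pics/top0.png"),side=cv2.imread("pics/side0.png"))
def grey(c):
    c=c.astype(float);g=c[...,1]-(c[...,2]+0*c[...,0]);return (g<22*c[...,1]/100).astype(float)
def run(nm,model,x0,px,w):
    M={}
    out=[]
    for n in I:
        b,c=sub(I[n],*px[n],w,w);m=grey(c);M[n]=(b,m);out.append(cv2.resize((m*255).astype(np.uint8),(200,200),interpolation=0))
    print(nm,fit(model,x0,M,[4,4]))
    for n in M: print(n,fit(model,x0,{n:M[n]},[4,4]))
    return np.hstack(out)
a=run("bowl",bowl,(484,218),dict(top=(239,190),side=(280,262)),60)
b=run("cellar",cellar,(507,18),dict(top=(316,182),side=(314,206)),44)
# rack corners
for p,s in(((105/5.6+375,302-280),0),): pass
cor={"top":[(375+103/5.6,115+22/5.6),(375+300/5.6,115+50/5.6),(375+75/5.6,115+265/5.6)],"side":[(292+447/5.6-70,117+157/5.6),(292+720/5.6-70,117+175/5.6),(292+610/5.6-70,117+265/5.6)]}
for n in cor:
    for p in cor[n]: print(n,p,plane(n,p,30).round(1))
# lid colour mask
for n,cx,cy in(("top",410,128),("side",319,134)):
    bx,c=sub(I[n],cx,cy,50,40);h=cv2.cvtColor(c,cv2.COLOR_BGR2HSV)
    m=((h[...,0]<25)&(h[...,2]>(135 if n=="top" else 95))&(h[...,1]>60));print(n,m.sum());cv2.imwrite(f"pics/m_{n}.png",cv2.resize((m*255).astype(np.uint8),(400,320),interpolation=0))
cv2.imwrite("pics/c2.png",np.vstack([np.hstack([a,b]),np.hstack([cv2.imread("pics/m_top.png",0),cv2.imread("pics/m_side.png",0)])]))
E
```

```text
bowl (array([483.38736965, 219.07487436]), np.float64(150.00392156862745), np.float64(2347.0))
top (array([483.8638978 , 218.66999555]), np.float64(63.40784313725491), np.float64(1220.0))
side (array([482.38131393, 219.6145002 ]), np.float64(83.2313725490196), np.float64(1127.0))
cellar (array([506.92680836,  20.22671366]), np.float64(62.15686274509804), np.float64(959.0))
top (array([507.73119354,  20.55448532]), np.float64(25.780392156862746), np.float64(533.0))
side (array([505.13863474,  20.20204669]), np.float64(19.862745098039216), np.float64(426.0))
top (393.39285714285717, 118.92857142857143) [ 698.9 -193.6   30. ]
top (428.57142857142856, 123.92857142857143) [ 685.8 -291.1   30. ]
top (388.39285714285717, 162.32142857142858) [ 573.  -176.2   30. ]
side (301.82142857142856, 145.03571428571428) [ 694.7 -186.8   30. ]
side (350.57142857142856, 148.25) [ 553.3 -266.2   30. ]
side (330.92857142857144, 164.32142857142858) [ 567.1 -168.2   30. ]
top 458
side 119
```

View pics/c2.png

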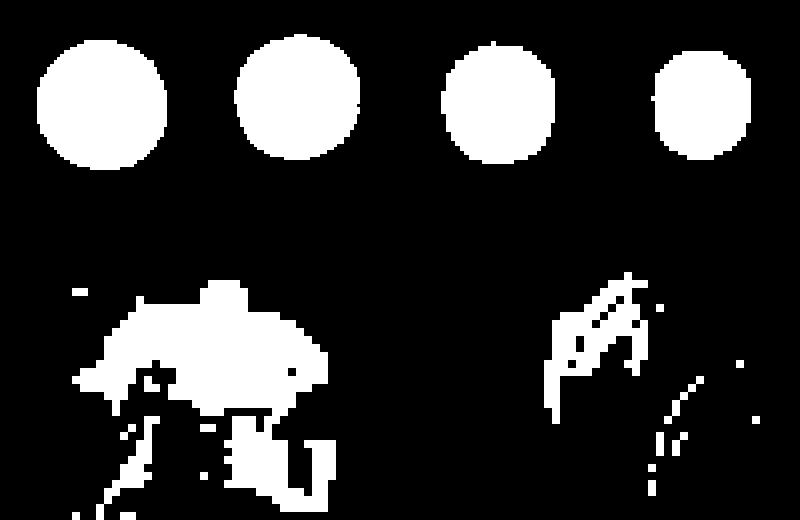

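```bash
cat > plan.py <<'E'
# plan(target xyz, target rpy, n): rows rounded to 0.01 (0.5 mm / 0.06 deg)
from h import *
from scipy.spatial.transform import Rotation as Ro
def rows(p0,R0,p1,R1,n):
    out=[];p=np.array(p0,float);R=R0;dw=(R1*R0.inv()).as_rotvec()
    for i in range(n):
        pt=p0+(np.array(p1)-p0)*(i+1)/n;Rt=Ro.from_rotvec(dw*(i+1)/n)*R0
        t=np.round(R.inv().apply(pt-p)/50,2);r=np.round(np.degrees((R.inv()*Rt).as_rotvec())/6,2)
        out.append([*t,*r]);p=p+R.apply(t*50);R=R*Ro.from_rotvec(np.radians(r*6))
    return out,p,R
def plan(p1,rpy,n,p0=None,R0=None):
    s=ctrl.read_state()
    p0=s["eef_pos"] if p0 is None else p0;R0=Ro.from_euler("xyz",s["tool_rot"]) if R0 is None else R0
    o,p,R=rows(p0,R0,p1,Ro.from_euler("xyz",rpy),n)
    for i in range(0,n,5): print("[["+",".join("["+",".join(f"{v+0:g}" for v in r)+"]" for r in o[i:i+5])+"]]")
    print("end",p.round(1),R.as_euler("xyz").round(3)); return p,R
E
python3 - <<'E'
from plan import *
plan((507,20,231),(np.pi,0,0.04),15)
E
```

```text
[[[-0.61,-0.62,0,0,0,-0.75],[-0.55,-0.67,0,0,0,-0.75],[-0.5,-0.72,0,0,0,-0.75],[-0.45,-0.75,0,0,0,-0.75],[-0.38,-0.78,0,0,0,-0.75]]]
[[[-0.32,-0.81,0,0,0,-0.75],[-0.26,-0.83,0,0,0,-0.75],[-0.19,-0.85,0,0,0,-0.74],[-0.13,-0.86,0,0,0,-0.75],[-0.05,-0.87,0,0,0,-0.75]]]
[[[0.01,-0.87,0.01,0,0,-0.75],[0.08,-0.87,0,0,0,-0.75],[0.14,-0.86,0,0,0,-0.75],[0.22,-0.84,0,0,0,-0.75],[0.28,-0.82,0,0,0,-0.75]]]
end [507.   19.8 230.8] [-3.142 -0.     0.04 ]
```

Emit:
apply_moves(series=[[[-0.61, -0.62, 0, 0, 0, -0.75], [-0.55, -0.67, 0, 0, 0, -0.75], [-0.5, -0.72, 0, 0, 0, -0.75], [-0.45, -0.75, 0, 0, 0, -0.75], [-0.38, -0.78, 0, 0, 0, -0.75]]], claw=1)

```text
clock: 1.32
eef_pos: [351.9, -385.3, 231.6]
tool_rot: [-3.142, -0.001, -0.742]
force: [1.3, -0.0, -0.6]
width: 85.4
```

Emit:
apply_moves(series=[[[-0.32, -0.81, 0, 0, 0, -0.75], [-0.26, -0.83, 0, 0, 0, -0.75], [-0.19, -0.85, 0, 0, 0, -0.74], [-0.13, -0.86, 0, 0, 0, -0.75], [-0.05, -0.87, 0, 0, 0, -0.75]]])

```text
clock: 1.95
eef_pos: [429.9, -182.1, 231.7]
tool_rot: [3.141, -0.001, -0.35]
force: [1.0, -0.5, -0.8]
width: 85.2
```

Emit:
apply_moves(series=[[[0.01, -0.87, 0, 0, 0, -0.75], [0.08, -0.87, 0, 0, 0, -0.75], [0.14, -0.86, 0, 0, 0, -0.75], [0.22, -0.84, 0, 0, 0, -0.75], [0.28, -0.82, 0, 0, 0, -0.75]]])

```text
clock: 2.58
eef_pos: [507.6, 21.0, 231.6]
tool_rot: [3.141, -0.001, 0.042]
force: [0.9, -0.6, -0.7]
width: 85.7
```

Emit:
apply_moves(series=[[[0, 0, 0.8, 0, 0, 0], [0, 0, 0.8, 0, 0, 0], [0, 0, 0.6, 0, 0, 0], [0, 0, 0, 0, 0, 0], [0, 0, 0, 0, 0, 0]]])

```text
clock: 3.2
eef_pos: [507.9, 20.0, 122.3]
tool_rot: [-3.141, -0.002, 0.04]
force: [-0.7, -0.1, 0.4]
width: 85.4
```

Emit:
apply_moves(series=[[[0, 0, 0.4, 0, 0, 0], [0, 0, 0.4, 0, 0, 0], [0, 0, 0.4, 0, 0, 0], [0, 0, 0.34, 0, 0, 0], [0, 0, 0, 0, 0, 0]]])

```text
clock: 3.82
eef_pos: [507.5, 19.8, 44.9]
tool_rot: [3.141, -0.001, 0.04]
force: [-0.1, -0.1, 0.6]
width: 85.4
```

Emit:
apply_moves(series=[[[0, 0, 0, 0, 0, 0], [0, 0, 0, 0, 0, 0], [0, 0, 0, 0, 0, 0], [0, 0, 0, 0, 0, 0], [0, 0, 0, 0, 0, 0]]], claw=-1)

```text
clock: 4.45
eef_pos: [507.5, 19.8, 46.1]
tool_rot: [3.141, -0.002, 0.04]
force: [-1.7, 0.1, 8.4]
width: 59.8
```

Run:
```python
from h import *
t=viewer.get_image("top");s=viewer.get_image("side")
cv2.imwrite("pics/g1.png",np.hstack([crop(t,316,182,80,80,5),crop(s,314,200,80,80,5)]))
st=ctrl.read_state();print(st["eef_pos"],st["width"],st["force"])
```

```text
[507.54955165  19.78635701  46.09133607] 59.77021252573003 [-1.69777479  1.12593843  9.03891112]
```

View pics/g1.png

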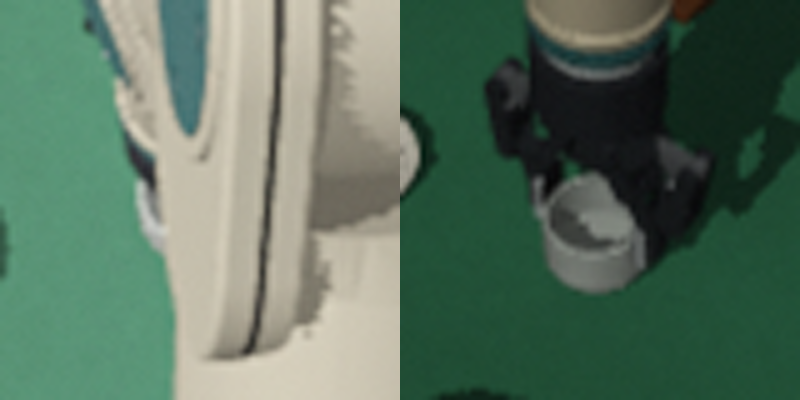

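Side crop: the cup is upright between the fingers at about (595,240) in the composite, and held. Next I lift it and carry it over the bowl.

Emit:
apply_moves(series=[[[0, 0, -0.2, 0, 0, 0], [0, 0, -0.4, 0, 0, 0], [0, 0, -0.5, 0, 0, 0], [0, 0, -0.5, 0, 0, 0], [0, 0, 0, 0, 0, 0]]])

```text
clock: 5.18
eef_pos: [508.6, 19.9, 126.3]
tool_rot: [-3.141, -0.005, 0.04]
force: [1.5, 0.1, -3.0]
width: 59.7
```

Emit:
apply_moves(series=[[[-0.03, -0.3, 0, 0, 0, 0], [-0.05, -0.6, 0, 0, 0, 0], [-0.06, -0.7, 0, 0, 0, 0], [-0.06, -0.7, 0, 0, 0, 0], [-0.06, -0.7, 0, 0, 0, 0]]])

```text
clock: 5.8
eef_pos: [486.5, 171.3, 123.1]
tool_rot: [3.141, 0.002, 0.041]
force: [1.1, 0.3, -2.3]
width: 59.6
```

Emit:
apply_moves(series=[[[-0.05, -0.6, 0, 0, 0, 0], [-0.02, -0.4, 0, 0, 0, 0], [0, 0, 0, 0, 0, 0], [0, 0, 0, 0, 0, 0], [0, 0, 0, 0, 0, 0]]])

```text
clock: 6.42
eef_pos: [482.5, 217.6, 123.9]
tool_rot: [3.14, 0.001, 0.038]
force: [-0.7, 0.6, -2.7]
width: 59.5
```

Run:
```python
from h import *
t=viewer.get_image("top");s=viewer.get_image("side");cv2.imwrite("pics/top1.png",t);cv2.imwrite("pics/side1.png",s)
cv2.imwrite("pics/g2.png",np.hstack([crop(t,239,182,100,100,4),crop(s,280,235,100,100,4)]))
st=ctrl.read_state();print(st["eef_pos"],st["width"],st["force"])
```

```text
[482.66709131 217.86973572 124.19516581] 59.53302537646191 [-0.40044363 -0.55209944 -2.10714427]
```

View pics/g2.png

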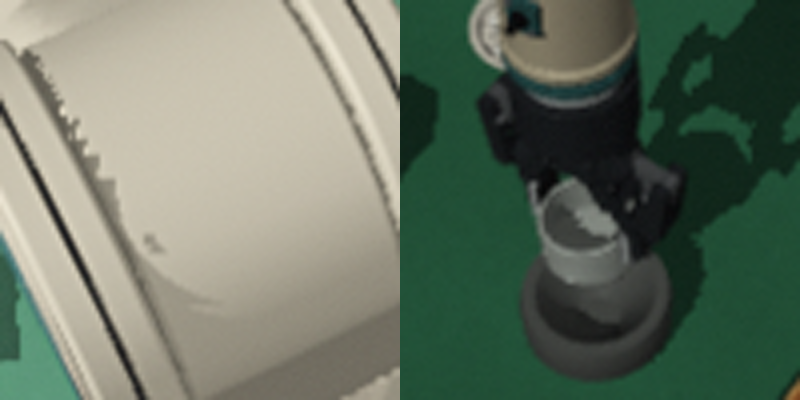

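Side crop: the cup hangs upright over the hollow at about (585,230), with the bowl at (597,310). I lower it in stages.

Emit:
apply_moves(series=[[[0.01, -0.02, 0.3, 0, 0, 0], [0, 0, 0.4, 0, 0, 0], [0, 0, 0.3, 0, 0, 0], [0, 0, 0.12, 0, 0, 0], [0, 0, 0, 0, 0, 0]]])

```text
clock: 7.15
eef_pos: [482.8, 219.9, 67.9]
tool_rot: [3.141, 0.001, 0.04]
force: [0.0, 0.2, -2.4]
width: 59.7
```

Emit:
apply_moves(series=[[[0, 0, 0.04, 0, 0, 0], [0, 0, 0.04, 0, 0, 0], [0, 0, 0.03, 0, 0, 0], [0, 0, 0, 0, 0, 0], [0, 0, 0, 0, 0, 0]]])

```text
clock: 7.78
eef_pos: [483.1, 220.1, 62.9]
tool_rot: [-3.141, -0.0, 0.04]
force: [0.2, -0.1, -2.9]
width: 59.9
```

Emit:
apply_moves(series=[[[0, 0, 0.02, 0, 0, 0], [0, 0, 0.02, 0, 0, 0], [0, 0, 0.02, 0, 0, 0], [0, 0, 0, 0, 0, 0], [0, 0, 0, 0, 0, 0]]])

```text
clock: 8.4
eef_pos: [482.7, 219.5, 59.9]
tool_rot: [3.141, 0.001, 0.04]
force: [-1.2, -1.8, 2.9]
width: 59.8
```

Emit:
apply_moves(series=[[[0, 0, 0.02, 0, 0, 0], [0, 0, 0.01, 0, 0, 0], [0, 0, 0, 0, 0, 0], [0, 0, 0, 0, 0, 0], [0, 0, 0, 0, 0, 0]]])

```text
clock: 9.02
eef_pos: [482.6, 219.0, 59.3]
tool_rot: [3.14, 0.0, 0.04]
force: [-4.7, -4.0, 12.1]
width: 59.3
```

Emit:
apply_moves(series=[[[-0.01, 0.01, 0, 0, 0, 0], [0, 0, 0, 0, 0, 0], [0, 0, 0, 0, 0, 0], [0, 0, 0, 0, 0, 0], [0, 0, 0, 0, 0, 0]]], claw=0.65)

```text
clock: 9.65
eef_pos: [482.6, 219.6, 58.2]
tool_rot: [-3.142, -0.0, 0.04]
force: [-0.6, -0.1, -1.1]
width: 70.6
```

Emit:
apply_moves(series=[[[0, 0, 0, 0, 0, 0], [0, 0, 0, 0, 0, 0], [0, 0, -0.2, 0, 0, 0], [0, 0, -0.4, 0, 0, 0], [0, 0, -0.6, 0, 0, 0]]], claw=1)

```text
clock: 10.28
eef_pos: [482.0, 219.3, 119.0]
tool_rot: [3.141, 0.001, 0.04]
force: [0.4, 0.5, -0.1]
width: 85.3
```

Emit:
apply_moves(series=[[[0, 0.9, -0.5, 0, 0, 0], [0, 1, -0.5, 0, 0, 0], [0, 1, 0, 0, 0, 0], [0, 1, 0, 0, 0, 0], [0, 0, 0, 0, 0, 0]]])

```text
clock: 10.9
eef_pos: [490.2, 19.5, 168.9]
tool_rot: [3.139, 0.0, 0.032]
force: [-0.1, 1.5, -0.4]
width: 85.4
```

Run:
```python
from h import *
I=dict(top=viewer.get_image("top"),side=viewer.get_image("side"))
for n in I: cv2.imwrite(f"pics/{n}2.png",I[n])
t,s=I["top"],I["side"]
def ov(n,c):
    im=cv2.resize(I[n],None,fx=4,fy=4,interpolation=cv2.INTER_CUBIC)
    for P in c: cv2.polylines(im,[np.round((proj(n,P)+.5)*4).astype(np.int32)],False,(0,0,255),1)
    return im
b=(483.4,219)
cs=[circ((*b,62),(0,0,1),51),circ((*b,62),(0,0,1),40),circ((*b,85),(0,0,1),31)]
A=np.hstack([crop(ov("top",cs),239*4,188*4,400,300,1),crop(ov("side",cs),280*4,255*4,400,300,1)])
B=np.hstack([crop(t,411,134,80,60,5),crop(s,324,140,80,60,5)])
cv2.imwrite("pics/g3.png",np.vstack([A,B]))
st=ctrl.read_state();print(st["eef_pos"],st["width"],st["force"])
```

```text
[490.51318604  24.54237325 168.8970413 ] 85.34510491813424 [-0.28225208  0.45646    -0.26866312]
```

View pics/g3.png

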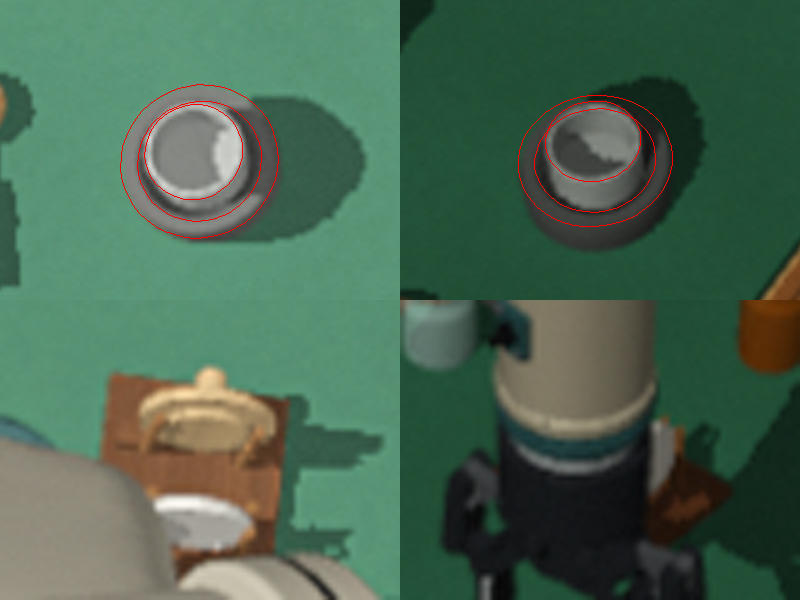

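The cellar is bedded: its rim overlays the predicted circle in both views (top crop (195,150), side (593,140)). Now I fit the lid's pose from the clear first pictures.

Run:
```python
from h import *
I=dict(top=cv2.imread("pics/top0.png"),side=cv2.imread("pics/side0.png"))
M={};out=[]
for n,bx in(("top",(393,110,42,34)),("side",(306,118,32,40))):
    x,y,w,h=bx;c=I[n][y:y+h,x:x+w].astype(float);B,G,R=c[...,0],c[...,1],c[...,2]
    m=(R>G*1.02)&(G/R>.62)&(B<.8*R)&(R>75)
    M[n]=(bx,m.astype(float))
def mod(v):
    yaw,lean=v[3:]/57.3
    ax=(np.cos(lean)*np.cos(yaw),np.cos(lean)*np.sin(yaw),np.sin(lean));return lidm(v[:3],ax)
best=None
for x0 in((655,-235,66,-8,0),(652,-230,66,-8,5),(658,-236,66,-8,-5)):
    r=fit(mod,x0,M,[4,4,3,5,6]);print(r[0].round(1),r[1],r[2])
    if best is None or r[1]<best[1]: best=r
for n,(bx,m) in M.items():
    h=hullmask(n,mod(best[0]),bx)
    o=np.dstack([m*255,h*255,0*m]);p=np.vstack([o,I[n][bx[1]:bx[1]+bx[3],bx[0]:bx[0]+bx[2]]])
    out.append(cv2.resize(p.astype(np.uint8),(380,600),interpolation=0))
cv2.imwrite("pics/l1.png",np.hstack(out))
```

```text
[ 635.8 -214.9   95.4  -11.3  -94.7] 463.4588235294118 1046.0
[ 6.389e+02 -2.186e+02  8.360e+01 -1.000e-01 -5.420e+01] 479.835294117647 1046.0
[ 642.  -222.1   77.5   -7.7  -50.1] 480.43137254901956 1046.0
```

View pics/l1.png

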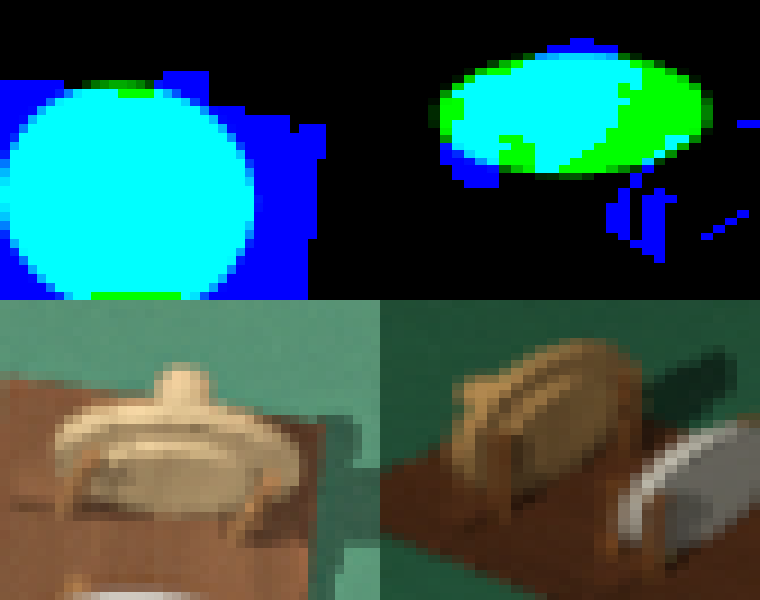

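The board's colour leaked into the mask: its G/R ratio is about 0.65, against 0.75–0.8 for the lid. In the crops the lid spans x 55–300, y 365–515 (top) and x 455–640, y 340–520 (side). I'll refit with a tighter mask and bounded lean.

Run:
```python
from h import *
I=dict(top=cv2.imread("pics/top0.png"),side=cv2.imread("pics/side0.png"))
M={}
for n,bx in(("top",(393,110,42,28)),("side",(306,118,32,26))):
    x,y,w,h=bx;c=I[n][y:y+h,x:x+w].astype(float);B,G,R=c[...,0],c[...,1],c[...,2]
    m=((R>G*1.02)&(G/R>.70)&(B<.82*R)&(R>60)).astype(np.uint8)
    m=cv2.morphologyEx(cv2.copyMakeBorder(m,6,6,6,6,0),cv2.MORPH_CLOSE,np.ones((5,5)))[6:-6,6:-6].copy()
    k,l,s,_=cv2.connectedComponentsWithStats(m);m=(l==1+np.argmax(s[1:,4])).astype(float)
    M[n]=(bx,m)
def mod(v):
    yaw,lean=v[3:]/57.3
    return lidm(v[:3],(np.cos(lean)*np.cos(yaw),np.cos(lean)*np.sin(yaw),np.sin(lean)))
import sys
for sel in(("top","side"),("top",),("side",)):
    MM={n:M[n] for n in sel}
    for l0 in(-6,0,6):
        def cost(v):
            return sum(np.abs(hullmask(n,mod(v),b)-m).sum() for n,(b,m) in MM.items())+2*max(0,abs(v[4])-10)**2+.5*(v[2]-66)**2+.2*(v[3]+8)**2
        x0=np.array((655,-235,66,-8,l0),float)
        r=minimize(cost,x0,method="Nelder-Mead",options=dict(initial_simplex=np.vstack([x0]+[x0+np.diag([4,4,2,4,5])[i] for i in range(5)]),maxiter=500))
        print(sel,r.x.round(1),round(r.fun,1),sum(m.sum() for _,m in MM.values()))
for n in M:
    print(n);h=hullmask(n,mod(r.x if 0 else np.array([655,-235,66,-8,0.])),M[n][0])
    for a,b in zip(M[n][1],h): print("".join(" .o#"[int(p)*2+(q>.5)] for p,q in zip(a,b)))
```

```text
('top', 'side') [ 659.2 -235.6   65.6   -8.6   -5.3] 170.3 697.0
('top', 'side') [ 659.  -235.5   66.3   -8.8   -4.3] 170.3 697.0
('top', 'side') [ 658.7 -235.    66.9   -8.4   -4.1] 171.1 697.0
('top',) [ 659.2 -235.3   67.1   -9.2   -7.1] 94.4 428.0
('top',) [ 659.4 -235.2   66.9   -9.8   -6.9] 93.9 428.0
('top',) [ 659.7 -234.9   66.3  -10.    -7. ] 93.9 428.0
('side',) [ 658.2 -235.7   65.    -9.    -0.7] 68.5 269.0
('side',) [ 658.1 -234.8   65.9   -8.6    0.7] 68.1 269.0
('side',) [ 657.8 -234.8   66.1   -8.7    0.7] 67.9 269.0
top
                                          
                                          
                                          
                                          
                                          
                                          
                                          
                                          
                  ooooo                   
ooooooo          o####o                   
o     ooooooooooo######                   
o     ooooooooooo######                   
o     ooooooooooo######oooo             
[... 803 characters left out ...]
              
                oo              
              o#####            
             o#######.          
            o########.          
           o##########          
        ##############.         
       ###############.         
      o#############..          
      o#############..          
      o#############..          
      oo############..          
      o#############.           
      o#############.    o      
      o#############     o      
     oo#############ooooo       
     o#############ooooo        
   ooo############oooooo        
      o##########ooooooo        
       ########.    oooo        
       .#####..     oooo        
         .....      ooooo
```

Run:
```python
from plan import *
p,R=plan((658.5,-235.3,170),(np.pi,0,-0.148),10)
```

```text
[[[0.32,0.53,0,0,0,0.18],[0.32,0.53,0,0,0,0.18],[0.34,0.52,-0.01,0,0,0.17],[0.34,0.51,0,0,0,0.18],[0.36,0.51,0,0,0,0.18]]]
[[[0.36,0.5,0,0,-0.01,0.18],[0.37,0.49,-0.01,0,0,0.18],[0.39,0.49,0,0,0,0.18],[0.39,0.48,0,0,0,0.17],[0.4,0.47,0,0,0,0.18]]]
end [ 658.7 -235.2  169.9] [-3.141  0.    -0.148]
```

Emit:
apply_moves(series=[[[0.32, 0.53, 0, 0, 0, 0.18], [0.32, 0.53, 0, 0, 0, 0.18], [0.34, 0.52, -0.01, 0, 0, 0.17], [0.34, 0.51, 0, 0, 0, 0.18], [0.36, 0.51, 0, 0, 0, 0.18]]], claw=0)

```text
clock: 11.62
eef_pos: [575.8, -103.3, 169.1]
tool_rot: [-3.14, -0.001, -0.05]
force: [0.0, -0.4, -0.0]
width: 42.8
```

Emit:
apply_moves(series=[[[0.36, 0.5, 0, 0, 0, 0.18], [0.37, 0.49, 0, 0, 0, 0.18], [0.39, 0.49, 0, 0, 0, 0.18], [0.39, 0.48, 0, 0, 0, 0.17], [0.4, 0.47, 0, 0, 0, 0.18]]])

```text
clock: 12.25
eef_pos: [660.4, -232.7, 169.0]
tool_rot: [-3.14, -0.0, -0.144]
force: [-0.6, 0.8, 0.1]
width: 42.9
```

Emit:
apply_moves(series=[[[0, 0, 0.3, 0, 0, 0], [0, 0, 0.4, 0, 0, 0], [0, 0, 0.2, 0, 0, 0], [0, 0, 0, 0, 0, 0], [0, 0, 0, 0, 0, 0]]])

```text
clock: 12.88
eef_pos: [659.2, -234.5, 124.3]
tool_rot: [-3.142, -0.001, -0.146]
force: [0.1, -1.0, 0.4]
width: 42.7
```

Run:
```python
from h import *
t=viewer.get_image("top");s=viewer.get_image("side");cv2.imwrite("pics/side3.png",s);cv2.imwrite("pics/top3.png",t)
st=ctrl.read_state();print(st["eef_pos"],st["tool_rot"],st["width"],st["force"])
cv2.imwrite("pics/g4.png",np.hstack([crop(t,411,134,80,60,5),crop(s,324,130,80,60,5)]))
```

```text
[ 659.33732078 -234.90727693  124.66880699] [ 3.14140811e+00 -1.42038069e-03 -1.46328420e-01] 42.7863670727189 [ 0.37453804 -0.12573192  0.0161718 ]
```

View pics/g4.png

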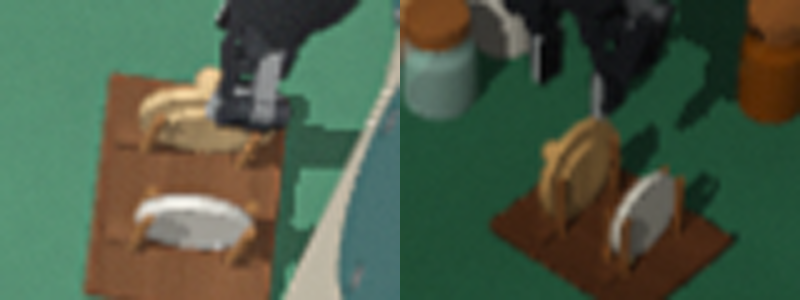

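Run:
```python
from h import *
for X in((659.3,-235,124.7),(659.3,-235,131),(659.3+21,-238,131),(659.3-21,-232,131),(657,-235,102),(657,-235,66),(655,-235,102)):
    print(X,((proj("side",X)[0]-[284,100])*5+[400,0]).round(),((proj("top",X)[0]-[371,104])*5).round())
```

```text
(659.3, -235, 124.7) [575.  96.] [226.  75.]
(659.3, -235, 131) [575.  88.] [228.  70.]
(680.3, -238, 131) [551.  73.] [232.  32.]
(638.3, -232, 131) [600. 104.] [224. 109.]
(657, -235, 102) [578. 124.] [217.  97.]
(657, -235, 66) [577. 166.] [202. 122.]
(655, -235, 102) [581. 126.] [217. 100.]
```

Side crop: the fingers straddle the line above the lid's top edge. The tips are at (543,80) and (603,108), the lid's top at (585,120), and this agrees with the projections. I descend and grip the plain rim.

Emit:
apply_moves(series=[[[-0.02, 0, 0.2, 0, 0, 0], [0, 0, 0.2, 0, 0, 0], [0, 0, 0.2, 0, 0, 0], [0, 0, 0.06, 0, 0, 0], [0, 0, 0, 0, 0, 0]]])

```text
clock: 13.6
eef_pos: [657.7, -234.6, 90.4]
tool_rot: [-3.141, 0.001, -0.146]
force: [0.8, -1.1, -0.1]
width: 43.0
```

Emit:
apply_moves(series=[[[0, 0, 0, 0, 0, 0], [0, 0, 0, 0, 0, 0], [0, 0, 0, 0, 0, 0], [0, 0, 0, 0, 0, 0], [0, 0, 0, 0, 0, 0]]], claw=-1)

```text
clock: 14.22
eef_pos: [657.6, -234.8, 91.2]
tool_rot: [3.141, 0.0, -0.146]
force: [-2.5, 0.9, 5.1]
width: 3.8
```

The grip reads 3.8 mm. The cellar also read about 2 mm under its true width, so this is the 6 mm disc. I lift it straight out, then carry it toward the clear patch near (590,-70).

Emit:
apply_moves(series=[[[0, 0, -0.15, 0, 0, 0], [0, 0, -0.35, 0, 0, 0], [0, 0, -0.4, 0, 0, 0], [0, 0, -0.4, 0, 0, 0], [0, 0, -0.5, 0, 0, 0]]])

```text
clock: 14.85
eef_pos: [658.0, -234.7, 182.6]
tool_rot: [3.142, -0.001, -0.146]
force: [-0.8, 0.1, -0.9]
width: 3.9
```

Run:
```python
from plan import *
st=ctrl.read_state();print(st["eef_pos"],st["width"],st["force"],st["qpos"].round(3) if hasattr(st["qpos"],"round") else st["qpos"])
p,R=plan((575,-68,200),(np.pi,0,-0.146),5)
```

```text
[ 657.97898737 -234.71399159  182.63265738] 3.9069183138555585 [-0.83851011  0.11769927 -0.91479391] [ 0.443  0.76  -0.261  1.409  0.213  1.    -0.011]
[[[-0.43,-0.61,-0.07,0,0,0],[-0.42,-0.61,-0.07,0,0,0],[-0.43,-0.61,-0.07,0,0,0],[-0.42,-0.62,-0.07,0,-0.01,0],[-0.43,-0.61,-0.07,0,0,0]]]
end [574.9 -67.8 200.1] [ 3.142  0.    -0.146]
```

Emit:
apply_moves(series=[[[-0.43, -0.61, -0.07, 0, 0, 0], [-0.42, -0.61, -0.07, 0, 0, 0], [-0.43, -0.61, -0.07, 0, 0, 0], [-0.42, -0.62, -0.07, 0, 0, 0], [-0.43, -0.61, -0.07, 0, 0, 0]]])

```text
clock: 15.48
eef_pos: [574.9, -66.6, 200.0]
tool_rot: [-3.141, -0.002, -0.146]
force: [1.0, -0.3, -0.8]
width: 3.7
```

Emit:
apply_moves(series=[[[0, 0, 0, 0, 1, 0], [0, 0, 0, 0, 1, 0], [0, 0, 0, 0, 1, 0], [0, 0, 0, 0, 1, 0], [0, 0, 0, 0, 1, 0]]])

```text
clock: 16.1
eef_pos: [573.5, -81.6, 198.1]
tool_rot: [3.103, -0.403, -0.15]
force: [-0.2, -0.5, -0.9]
width: 3.8
```

Run:
```python
from plan import *
st=ctrl.read_state();print(st["eef_pos"],st["tool_rot"],st["width"],np.round(st["qpos"],3))
```

```text
[573.4664729  -81.56515528 198.08675094] [ 3.10264188 -0.40310301 -0.14953214] 3.8185042486007266 [ 0.246  0.448 -0.277  2.134  0.884  0.27  -0.962]
```

The controller stalled at about 23° of tilt, with q6 at its lower limit. I'll fit a quick kinematic model to the recorded states, to pick a heading where the tilt is reachable.

```bash
cat > kin.py <<'E'
from plan import *
from itertools import product
from scipy.optimize import least_squares
D=[([1.071,.628,.038,1.517,-.027,.996,-.02],[273.237,-589.796,231.313],[-3.1415,0,-1.137]),
([.443,.76,-.261,1.409,.213,1.0,-.011],[657.98,-234.71,182.63],[3.142,-.001,-.146]),
([.246,.448,-.277,2.134,.884,.27,-.962],[573.47,-81.57,198.09],[3.1026,-.4031,-.1495])]
LO=np.array([-3.06,-.37,-1.25,.18,-1.1,.23,-2.94]);HI=np.array([3.06,2.12,1.32,2.47,4.24,1.98,2.94])
def fk(q,sg,L):
    z=lambda a:Ro.from_euler("z",a);y=lambda a:Ro.from_euler("y",a)
    h,L1,e1,e2,L2,w,L3=L
    R=z(sg[0]*q[0]+sg[4])*y(q[1]);p=np.array([0,0,h])+R.apply([e1,0,L1])
    R=R*z(sg[1]*q[2])*y(q[3]);p=p+R.apply([e2,0,L2])
    R=R*z(sg[2]*q[4])*y(q[5]);p=p+R.apply([w,0,L3])
    return p,R*z(sg[3]*q[6]+sg[5])
E
python3 - <<'E'
from kin import *
res=[]
L0=np.array([350,400,0,0,400,60,200.])
for sg in product((1,-1),repeat=4):
    for b,c in product((0,np.pi),(0,np.pi)):
        s=(*sg,b,c)
        e=[np.degrees((fk(q,s,L0)[1]*Ro.from_euler("xyz",r).inv()).magnitude()) for q,p,r in D]
        res.append((sum(e),s,np.round(e,2)))
res.sort(key=lambda t:t[0])
for r in res[:4]: print(r)
E
```

```text
(np.float64(0.18444967270908455), (-1, -1, -1, -1, 0, 3.141592653589793), array([0.07, 0.06, 0.05]))
(np.float64(46.56715098350539), (-1, -1, -1, -1, 3.141592653589793, 0), array([ 0.08,  0.08, 46.42]))
(np.float64(51.70142908499425), (-1, 1, 1, 1, 0, 3.141592653589793), array([ 7.53, 34.01, 10.17]))
(np.float64(54.74180886094939), (-1, -1, 1, 1, 0, 3.141592653589793), array([ 4.77, 23.74, 26.24]))
```

```bash
cat >> kin.py <<'E'
SG=(-1,-1,-1,-1,0,np.pi)
_f=least_squares(lambda L:np.concatenate([*[(fk(q,SG,L)[0]-p) for q,p,r in D],.01*(L-[350,400,0,0,400,60,200])]),[350,400,0,0,400,60,200])
L=_f.x
def tool(yaw,b): # heading yaw, tilt b from down toward heading, jaw x stays knob side up
    return Ro.from_euler("z",yaw)*Ro.from_euler("y",-b)*Ro.from_euler("x",np.pi)
def ik(p,R,q0,wr=200,reg=.5):
    f=lambda q:np.concatenate([fk(q,SG,L)[0]-p,wr*(fk(q,SG,L)[1]*R.inv()).as_rotvec(),reg*(q-q0)])
    r=least_squares(f,np.clip(q0,LO+.03,HI-.03),bounds=(LO+.02,HI-.02))
    e=f(r.x);return r.x,np.linalg.norm(e[:3]),np.linalg.norm(e[3:6])/wr
E
python3 - <<'E'
from kin import *
print(L.round(1),[np.linalg.norm(fk(q,SG,L)[0]-p).round(1) for q,p,r in D])
q0=np.array(D[2][0]); 
for lid in((590,-75),(520,-100),(520,-30),(500,10)):
  for hd in(-60,-45,-30,-20,10,25,40,60):
    best=None
    for q5 in(.2,1.2,2.4,3.1):
      for q3 in (-.5,.3):
        qs=np.array([-np.arctan2(lid[1],lid[0]),.6,q3,1.6,q5,.5,-q5]);
        b=np.radians(60);R=tool(np.radians(hd),b);z=R.apply([0,0,1]);p=np.array([*lid,0])-25*z;p[2]=54
        r=ik(p,R,qs,reg=.02)
        if best is None or r[1]+200*r[2]<best[1]+200*best[2]: best=r
    print(lid,hd,best[0].round(2),round(best[1],1),round(best[2],3))
E
```

```text
[174.7 584.3  34.1 -46.  331.8  25.9 252.5] [np.float64(31.7), np.float64(5.1), np.float64(0.5)]
(590, -75) -60 [ 0.25  1.19 -1.11  2.27  1.68  1.96 -2.92] 12.9 0.1
(590, -75) -45 [ 0.27  1.19 -1.08  2.45  1.87  1.96 -2.92] 9.5 0.056
(590, -75) -30 [ 0.37  1.23 -1.23  2.45  1.99  1.96 -2.64] 29.6 0.155
(590, -75) -20 [ 0.42  1.21 -1.23  2.45  2.09  1.85 -2.46] 43.9 0.212
(590, -75) 10 [ 0.88  1.15 -1.23  2.45  2.61  0.91 -1.88] 45.1 0.232
(590, -75) 25 [ 1.    1.21 -1.23  2.45  2.83  0.7  -1.74] 24.2 0.133
(590, -75) 40 [ 0.59  0.94 -0.1   2.45  4.21  1.07 -2.84] 0.0 0.0
(590, -75) 60 [ 1.02  1.15 -0.94  2.1  -1.08  0.25  2.64] 0.8 0.01
(520, -100) -60 [-0.76  1.09  0.89  2.29  1.52  0.25 -2.92] 23.1 0.275
(520, -100) -45 [ 0.31  1.19 -1.2   2.45  1.65  1.96 -2.92] 40.4 0.232
(520, -100) -30 [ 0.35  1.19 -1.23  2.45  1.75  1.94 -2.73] 61.0 0.345
(520, -100) -20 [ 0.46  1.09 -1.23  2.45  1.85  1.66 -2.46] 72.2 0.415
(520, -100) 10 [ 1.06  1.1  -1.23  2.45  2.55  0.58 -1.74] 62.7 0.388
(520, -100) 25 [ 0.87  0.94 -0.39  2.45  4.22  0.77 -2.9 ] 40.3 0.261
(520, -100) 40 [ 0.99  1.01 -0.
[... 508 characters left out ...]
-1.67] 55.7 0.349
(520, -30) 40 [ 0.85  0.99 -0.56  2.45  4.22  0.64 -2.8 ] 30.8 0.207
(520, -30) 60 [ 0.95  1.07 -0.77  2.44  4.22  0.45 -2.61] 0.0 0.0
(500, 10) -60 [-1.01  1.12  0.91  2.32  1.35  0.25 -2.92] 13.4 0.153
(500, 10) -45 [-1.01  1.07  0.89  2.34  1.54  0.25 -2.92] 29.4 0.337
(500, 10) -30 [ 0.08  1.19 -1.23  2.45  1.56  1.96 -2.92] 55.9 0.319
(500, 10) -20 [ 0.09  1.19 -1.23  2.45  1.62  1.94 -2.83] 68.5 0.403
(500, 10) 10 [ 0.69  0.95 -1.23  2.45  2.11  0.76 -1.83] 81.6 0.534
(500, 10) 25 [ 0.92  1.09 -1.23  2.45  2.53  0.44 -1.64] 67.3 0.439
(500, 10) 40 [ 0.83  1.01 -0.64  2.45  4.22  0.55 -2.83] 43.6 0.298
(500, 10) 60 [ 0.92  1.09 -0.82  2.45  4.22  0.39 -2.64] 12.2 0.085
```

```bash
python3 - <<'E'
s=open("kin.py").read()
s=s.replace("h,L1,e1,e2,L2,w,L3=L","h,L1,e1,e2,L2,w,L3,y1,y2,y3=L").replace("[e1,0,L1]","[e1,y1,L1]").replace("[e2,0,L2]","[e2,y2,L2]").replace("[w,0,L3]","[w,y3,L3]")
s=s.replace("[350,400,0,0,400,60,200]","PR").replace(".01*(L-PR)","(L-PR)*PW").replace("_f=least","PR=np.array([365,420,20,-20,400,30,330.,0,0,0]);PW=np.array([.02]*7+[.03]*3)\n_f=least")
s=s.replace("D=[(","import json,os\nD=[(").replace("LO=np","if os.path.exists('D.json'): D+=json.load(open('D.json'))\nLO=np",1)
s+='''
def log():
    s=ctrl.read_state();d=json.load(open('D.json')) if os.path.exists('D.json') else []
    d.append([[float(v) for v in s[k]] for k in("qpos","eef_pos","tool_rot")]);json.dump(d,open('D.json','w'))
'''
open("kin.py","w").write(s)
E
python3 - <<'E'
from kin import *
log()
print(L.round(0),[np.linalg.norm(fk(q,SG,L)[0]-p).round(1) for q,p,r in D])
qd=np.array([.25,.7,-.26,1.5,.2,1.0,0])
for lid in((590,-75),(520,-80),(500,10)):
  for hd in range(60,330,20):
    best=None
    for q7 in(-2.3,2.3,0):
      for q5 in(0,1.,2.5):
        qs=np.array([-np.arctan2(lid[1],lid[0]),.7,0,1.4,q5,1.6,q7])
        R=tool(np.radians(hd),np.radians(60));z=R.apply([0,0,1]);p=np.array([*lid,0])-25*z;p[2]=54
        r=ik(p,R,qs,reg=.02)
        if best is None or r[1]+200*r[2]<best[1]+200*best[2]: best=r
    print(lid,hd,best[0].round(2),round(best[1],1),round(best[2],3))
E
```

```text
[337. 529.  30.   9. 397.  13. 294.   3. -12. -20.] [np.float64(0.2), np.float64(0.3), np.float64(0.1)]
(590, -75) 60 [ 1.18  1.3  -1.    1.82 -0.2   0.46  1.9 ] 0.0 0.0
(590, -75) 80 [ 0.94  1.21 -0.71  1.55 -0.38  0.94  2.19] 0.0 0.0
(590, -75) 100 [ 0.58  1.18 -0.23  1.28 -0.6   1.42  2.49] 0.0 0.0
(590, -75) 120 [ 0.48  1.27 -0.25  1.02 -0.4   1.69  2.52] 0.0 0.0
(590, -75) 140 [ 0.36  1.36 -0.25  0.8  -0.22  1.94  2.64] 0.0 0.0
(590, -75) 160 [ 0.25  1.34 -0.25  0.79 -0.01  1.96  2.85] 8.1 0.078
(590, -75) 180 [-0.06  1.37  0.33  0.79 -0.17  1.96 -2.92] 10.2 0.099
(590, -75) 200 [-0.16  1.4   0.33  0.78  0.04  1.96 -2.72] 1.7 0.017
(590, -75) 220 [-0.24  1.31  0.2   0.98  0.33  1.76 -2.63] 0.0 0.0
(590, -75) 240 [-0.19  1.2  -0.12  1.27  0.75  1.61 -2.74] 0.0 0.0
(590, -75) 260 [-0.25  1.12 -0.14  1.56  0.99  1.4  -2.78] 0.0 0.0
(590, -75) 280 [-0.43  1.06  0.07  1.84  1.2   1.06 -2.85] 0.0 0.0
(590, -75) 300 [ 0.2   1.25 -0.84  2.09  1.9   1.8  -2.92] 0.0 0.0
(590, -75) 320 [-0.28  1.04  0.02  2.33  2.28  1.17  2.92] 0.0 0.0
(520, -80) 60 [ 1.31  1.3  -1.01  1.97 -0.15  0.42  1
[... 1106 characters left out ...]
3 -0.21  1.45 -0.48  1.41  2.64] 0.0 0.0
(500, 10) 140 [ 0.31  1.19 -0.23  1.28 -0.28  1.61  2.69] 0.0 0.0
(500, 10) 160 [ 0.19  1.23 -0.24  1.17 -0.09  1.76  2.8 ] 0.0 0.0
(500, 10) 180 [ 0.18  1.28 -0.51  1.13  0.26  1.86  2.8 ] 0.0 0.0
(500, 10) 200 [-0.26  1.25  0.2   1.16  0.03  1.77 -2.9 ] 0.0 0.0
(500, 10) 220 [-0.39  1.21  0.2   1.29  0.22  1.63 -2.78] 0.0 0.0
(500, 10) 240 [-0.35  1.13 -0.1   1.49  0.61  1.52 -2.9 ] 0.0 0.0
(500, 10) 260 [-0.63  1.1   0.17  1.7   0.65  1.2  -2.75] 0.0 0.0
(500, 10) 280 [-1.27  1.55  1.18  1.84 -0.45  0.74 -1.58] 0.0 0.0
(500, 10) 300 [-1.37  1.55  1.16  2.07 -0.75  0.33 -1.14] 0.0 0.0
(500, 10) 320 [-0.38  1.1  -0.27  2.45  1.98  1.42  2.85] 0.0 0.0
```

Emit:
apply_moves(series=[[[0, 0, 0, 0, -0.77, 0], [0, 0, 0, 0, -0.77, 0], [0, 0, 0, 0, -0.77, 0], [0, 0, 0, 0, -0.77, 0], [0, 0, 0, 0, -0.77, 0]]])

```text
clock: 16.73
eef_pos: [573.7, -81.9, 198.1]
tool_rot: [3.107, 0.004, -0.166]
force: [0.6, 0.4, -1.3]
width: 4.3
```

The fit is now sub-mm, and heading about 108° with 60° tilt sits mid-range. I'll lay the lid at about (515,-30): yaw first, then tilt.

Run:
```python
from kin import *
log()
h=np.radians(108)
p,R=plan((525,-60,195),tool(h,0).as_euler("xyz"),20)
R1=tool(h,np.radians(60));p1=np.array([515,-30,0])-25*R1.apply([0,0,1]);p1[2]=75
print(p1)
p,R=plan(p1,R1.as_euler("xyz"),10,p,R)
qs=np.array(D[-1][0])
for b in(0,30,60):
    r=ik(np.array([522,-50,195-2*b]),tool(h,np.radians(b)),np.array([.4,1.,-.23,1.3,-.3,1.2,2.2]),reg=.02);print(b,r[0].round(2),r[1:])
```

```text
[[[-0.05,-0.01,0,0.01,0.02,-0.98],[-0.05,-0.02,0.01,0.01,0.02,-0.98],[-0.05,-0.03,0,0.01,0.01,-0.98],[-0.04,-0.03,0,0,0.02,-0.98],[-0.05,-0.03,0,0.01,0.02,-0.97]]]
[[[-0.03,-0.04,0.01,0.01,0.02,-0.98],[-0.04,-0.04,0,0.01,0.02,-0.98],[-0.03,-0.04,0,0.01,0.02,-0.98],[-0.02,-0.05,0,0.01,0.01,-0.98],[-0.03,-0.05,0.01,0,0.02,-0.98]]]
[[[-0.01,-0.05,0,0.01,0.02,-0.98],[-0.01,-0.05,0,0.01,0.02,-0.98],[0,-0.05,0,0.01,0.02,-0.98],[0,-0.06,0.01,0.01,0.02,-0.97],[0,-0.05,0,0.01,0.01,-0.98]]]
[[[0.01,-0.05,0,0,0.02,-0.98],[0.02,-0.05,0,0.01,0.02,-0.98],[0.02,-0.05,0.01,0.01,0.02,-0.98],[0.03,-0.05,0,0.01,0.02,-0.98],[0.03,-0.04,0,0.01,0.02,-0.98]]]
end [525.  -60.2 195.1] [-3.141 -0.     1.885]
[521.69041418 -50.59097759  75.        ]
[[[0.02,0,0.24,0,1,0],[0,0,0.24,0,1,0],[-0.04,0,0.24,0,1,0],[-0.05,0,0.23,0,1,0],[-0.08,0,0.23,0,1,0]]]
[[[-0.1,0,0.22,0,1,0],[-0.13,0,0.21,0,1,0],[-0.14,0,0.19,0,1,0],[-0.17,0,0.17,0,1,0],[-0.18,0,0.16,0,1,0]]]
end [521.9 -50.6  75.1] [-3.141 -1.048  1.885]
0 [ 0.04  0.49 -0.    1.91  0.    0.74  1.92] (np.float64(1.4438374229295378e-06), np.float64(1.8054885699866225e-08))
30 [ 0.45  0.75 -0.27  1.74 -0.32  0.98  2.33] (np.float64(8.365380897083777e-07), np.float64(8.099627234386973e-09))
60 [ 0.64  1.11 -0.4   1.5  -0.43  1.31  2.48] (np.float64(3.6185425815305215e-07), np.float64(4.928420535384554e-09))
```

Emit:
apply_moves(series=[[[-0.05, -0.01, 0, 0.01, 0.02, -0.98], [-0.05, -0.02, 0.01, 0.01, 0.02, -0.98], [-0.05, -0.03, 0, 0.01, 0.01, -0.98], [-0.04, -0.03, 0, 0, 0.02, -0.98], [-0.05, -0.03, 0, 0.01, 0.02, -0.97]]])

```text
clock: 17.35
eef_pos: [561.2, -76.3, 197.2]
tool_rot: [3.113, 0.009, 0.35]
force: [1.0, -0.5, 0.2]
width: 3.9
```

Emit:
apply_moves(series=[[[-0.03, -0.04, 0.01, 0.01, 0.02, -0.98], [-0.04, -0.04, 0, 0.01, 0.02, -0.98], [-0.03, -0.04, 0, 0.01, 0.02, -0.98], [-0.02, -0.05, 0, 0.01, 0.01, -0.98], [-0.03, -0.05, 0.01, 0, 0.02, -0.98]]])

```text
clock: 17.98
eef_pos: [549.0, -71.1, 195.9]
tool_rot: [3.122, 0.012, 0.863]
force: [-0.1, 1.5, -0.9]
width: 3.9
```

Emit:
apply_moves(series=[[[-0.01, -0.05, 0, 0.01, 0.02, -0.98], [-0.01, -0.05, 0, 0.01, 0.02, -0.98], [0, -0.05, 0, 0.01, 0.02, -0.98], [0, -0.06, 0.01, 0.01, 0.02, -0.97], [0, -0.05, 0, 0.01, 0.01, -0.98]]])

```text
clock: 18.6
eef_pos: [537.0, -65.9, 195.2]
tool_rot: [3.133, 0.01, 1.375]
force: [-0.2, -0.5, -0.4]
width: 3.7
```

Emit:
apply_moves(series=[[[0.01, -0.05, 0, 0, 0.02, -0.98], [0.02, -0.05, 0, 0.01, 0.02, -0.98], [0.02, -0.05, 0.01, 0.01, 0.02, -0.98], [0.03, -0.05, 0, 0.01, 0.02, -0.98], [0.03, -0.04, 0, 0.01, 0.02, -0.98]]])

```text
clock: 19.23
eef_pos: [524.8, -60.4, 194.5]
tool_rot: [3.141, 0.002, 1.888]
force: [0.0, -0.8, -0.2]
width: 3.8
```

Run:
```python
from kin import *
log();st=ctrl.read_state();print(st["eef_pos"],st["tool_rot"],st["width"],np.round(st["qpos"],3))
h=np.radians(108)
R1=tool(h,np.radians(60));p1=np.array([515,-30,0])-25*R1.apply([0,0,1]);p1[2]=75
plan(p1,R1.as_euler("xyz"),15)
```

```text
[524.84726437 -60.42908124 194.49436922] [3.14068876e+00 1.71552936e-03 1.88831249e+00] 3.8178402108084177 [ 0.756  0.767 -1.162  1.88   0.815  1.068  1.143]
[[[0.01,0,0.16,0,0.67,0],[0.01,0,0.16,0,0.67,0],[-0.01,0,0.16,0,0.66,0.01],[-0.02,0,0.16,0,0.67,0],[-0.03,0,0.15,0,0.67,0]]]
[[[-0.04,0,0.16,0,0.67,0],[-0.05,0,0.15,0,0.66,0],[-0.07,0,0.15,-0.01,0.67,0.01],[-0.07,0,0.14,0,0.67,0],[-0.08,0,0.14,0,0.67,0]]]
[[[-0.09,0,0.13,0,0.67,0],[-0.1,0,0.12,0,0.66,0.01],[-0.11,0,0.12,0,0.67,0],[-0.12,0,0.11,0,0.67,0],[-0.12,0,0.1,0,0.67,0]]]
end [521.7 -50.4  75.1] [ 3.141 -1.048  1.886]
```

Emit:
apply_moves(series=[[[0.01, 0, 0.16, 0, 0.67, 0], [0.01, 0, 0.16, 0, 0.67, 0], [-0.01, 0, 0.16, 0, 0.66, 0], [-0.02, 0, 0.16, 0, 0.67, 0], [-0.03, 0, 0.15, 0, 0.67, 0]]])

```text
clock: 19.85
eef_pos: [524.1, -57.5, 154.5]
tool_rot: [3.141, -0.35, 1.885]
force: [0.1, -0.4, -0.2]
width: 3.8
```

Run:
```python
from kin import *
log();st=ctrl.read_state();q=np.array(st["qpos"]);print(st["eef_pos"],st["tool_rot"],q.round(3))
h=np.radians(108)
for b,z in((25,145),(30,130),(40,105),(50,90),(60,75),(60,55)):
    R1=tool(h,np.radians(b));p1=np.array([515,-30,0])-25*R1.apply([0,0,1]);p1[2]=z
    q,e,f=ik(p1,R1,q,reg=2);print(b,q.round(2),round(e,1),round(f,3))
```

```text
[524.05228251 -57.47937305 154.46482347] [ 3.14072301 -0.3498491   1.88515139] [ 0.897  0.971 -1.197  1.773  0.62   1.067  1.422]
25 [ 0.91  1.03 -1.21  1.77  0.59  1.06  1.44] 0.0 0.0
30 [ 0.93  1.1  -1.22  1.74  0.56  1.08  1.5 ] 0.0 0.0
40 [ 0.97  1.24 -1.23  1.65  0.5   1.15  1.62] 0.0 0.0
50 [ 1.    1.36 -1.23  1.56  0.41  1.23  1.73] 0.0 0.0
60 [ 1.01  1.48 -1.23  1.45  0.34  1.33  1.81] 0.0 0.0
60 [ 1.01  1.5  -1.22  1.44  0.36  1.33  1.83] 0.0 0.0
```

Emit:
apply_moves(series=[[[-0.04, 0, 0.16, 0, 0.67, 0], [-0.05, 0, 0.15, 0, 0.66, 0], [-0.07, 0, 0.15, 0, 0.67, 0.01], [-0.07, 0, 0.14, 0, 0.67, 0], [-0.08, 0, 0.14, 0, 0.67, 0]]])

```text
clock: 20.48
eef_pos: [523.0, -54.3, 114.0]
tool_rot: [3.142, -0.699, 1.884]
force: [1.1, -0.8, -0.7]
width: 3.5
```

Emit:
apply_moves(series=[[[-0.09, 0, 0.13, 0, 0.67, 0], [-0.1, 0, 0.12, 0, 0.66, 0.01], [-0.11, 0, 0.12, 0, 0.67, 0], [-0.12, 0, 0.11, 0, 0.67, 0], [-0.12, 0, 0.1, 0, 0.67, 0]]])

```text
clock: 21.1
eef_pos: [521.9, -51.0, 73.9]
tool_rot: [-3.139, -1.049, 1.881]
force: [0.8, -0.4, -0.3]
width: 4.0
```

Run:
```python
from kin import *
log();st=ctrl.read_state();q=np.array(st["qpos"]);print(st["eef_pos"],st["tool_rot"],q.round(3),st["width"],st["force"])
t=viewer.get_image("top");s=viewer.get_image("side")
p=proj("top",(515,-30,40))[0];r=proj("side",(515,-30,40))[0]
cv2.imwrite("pics/g5.png",np.hstack([crop(t,*p,100,100,4),crop(s,*r,100,100,4)]))
```

```text
[521.89715203 -51.02055168  73.85260525] [-3.13949405 -1.04899914  1.88102952] [ 1.005  1.469 -1.207  1.452  0.321  1.327  1.833] 3.990745974399688 [ 0.84612513 -0.43638401 -0.34386772]
```

View pics/g5.png

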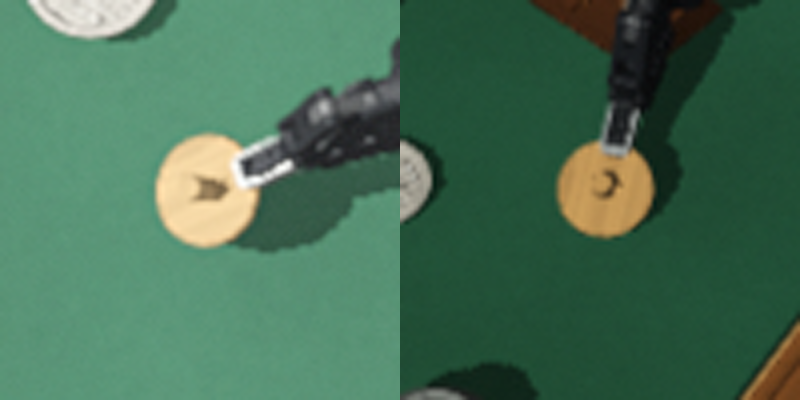

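The crop shows the lid held by its rim, knob face up, tilted over a clear patch (top (208,190), side (605,190)). I tilt it slightly more and lower until the far edge touches.

Run:
```python
from kin import *
h=np.radians(108)
R1=tool(h,np.radians(66));p1=np.array([522,-51.5,51])
p,R=plan(p1,R1.as_euler("xyz"),5)
print("down 1mm/row:",R.inv().apply([0,0,-1])/50)
```

```text
[[[-0.07,0,0.04,0,0.2,-0.01],[-0.07,0.01,0.04,0,0.19,-0.01],[-0.07,0,0.03,0.01,0.2,-0.01],[-0.08,0.01,0.04,0,0.2,-0.02],[-0.07,0,0.03,0,0.19,-0.01]]]
end [522.1 -51.5  51. ] [ 3.141 -1.152  1.886]
down 1mm/row: [-1.82688769e-02 -7.06554794e-06  8.13929268e-03]
```

Emit:
apply_moves(series=[[[-0.07, 0, 0.04, 0, 0.2, -0.01], [-0.07, 0.01, 0.04, 0, 0.19, -0.01], [-0.07, 0, 0.03, 0.01, 0.2, -0.01], [-0.08, 0.01, 0.04, 0, 0.2, -0.02], [-0.07, 0, 0.03, 0, 0.19, -0.01]]])

```text
clock: 21.82
eef_pos: [522.1, -49.5, 53.6]
tool_rot: [3.132, -1.154, 1.897]
force: [0.1, -0.1, -0.9]
width: 4.1
```

Emit:
apply_moves(series=[[[-0.02, 0, 0.01, 0, 0, 0], [-0.02, 0, 0.01, 0, 0, 0], [-0.01, 0, 0, 0, 0, 0], [0, 0, 0, 0, 0, 0], [0, 0, 0, 0, 0, 0]]])

```text
clock: 22.45
eef_pos: [522.2, -49.7, 51.4]
tool_rot: [3.131, -1.152, 1.898]
force: [-0.2, -0.0, -0.4]
width: 3.8
```

Emit:
apply_moves(series=[[[-0.02, 0, 0.01, 0, 0, 0], [-0.02, 0, 0.01, 0, 0, 0], [-0.02, 0, 0.01, 0, 0, 0], [0, 0, 0, 0, 0, 0], [0, 0, 0, 0, 0, 0]]])

```text
clock: 23.08
eef_pos: [522.2, -49.4, 48.2]
tool_rot: [3.131, -1.153, 1.898]
force: [0.2, -0.8, 0.9]
width: 3.9
```

Emit:
apply_moves(series=[[[-0.02, 0, 0.01, 0, 0, 0], [-0.01, 0, 0.01, 0, 0, 0], [0, 0, 0, 0, 0, 0], [0, 0, 0, 0, 0, 0], [0, 0, 0, 0, 0, 0]]])

```text
clock: 23.7
eef_pos: [522.3, -49.3, 46.6]
tool_rot: [3.13, -1.153, 1.898]
force: [0.2, -3.5, 5.3]
width: 4.1
```

Contact is felt at 5 N. I open slightly so the near edge rests on the lower finger, lower a little, then slide out backwards.

Emit:
apply_moves(series=[[[0, 0, 0, 0, 0, 0], [0, 0, 0, 0, 0, 0], [0, 0, 0, 0, 0, 0], [-0.03, 0, 0.01, 0, 0, 0], [-0.03, 0, 0.01, 0, 0, 0]]], claw=-0.65)

```text
clock: 24.32
eef_pos: [522.1, -49.5, 42.8]
tool_rot: [3.132, -1.152, 1.897]
force: [-0.4, -1.5, 3.8]
width: 15.2
```

Emit:
apply_moves(series=[[[0, 0, -0.06, 0, 0, 0], [0, 0, -0.1, 0, 0, 0], [0, 0, -0.2, 0, 0, 0], [0, 0, -0.4, 0, 0, 0], [0, 0, -0.6, 0, 0, 0]]])

```text
clock: 24.95
eef_pos: [541.4, -109.2, 71.1]
tool_rot: [3.132, -1.153, 1.898]
force: [-0.3, -0.5, 0.1]
width: 15.0
```

Run:
```python
from kin import *
st=ctrl.read_state();print(st["eef_pos"],st["tool_rot"],st["width"],st["force"])
t=viewer.get_image("top");s=viewer.get_image("side")
cv2.imwrite("pics/top5.png",t);cv2.imwrite("pics/side5.png",s)
p=proj("top",(515,-30,40))[0];r=proj("side",(515,-30,40))[0]
cv2.imwrite("pics/g6.png",np.hstack([crop(t,*p,80,80,5),crop(s,*r,80,80,5)]))
```

```text
[ 541.35747483 -109.17002123   71.0515647 ] [ 3.13166708 -1.15288574  1.89804187] 14.955724639560987 [-0.33302486 -0.54846318  0.13577693]
```

View pics/g6.png

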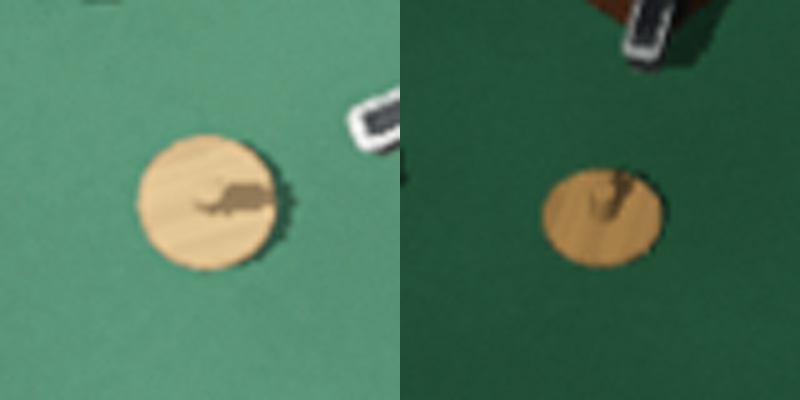

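The lid lies flat, knob up: top crop disc centre (207,203), side (603,217). I fit its position and plan the regrasp pose.

Run:
```python
from kin import *
log()
M={}
for n in("top","side"):
    im=cv2.imread(f"pics/{n}5.png");u=proj(n,(515,-30,30))[0];bx,c=sub(im,*u,44,44);c=c.astype(float)
    m=(c[...,2]>c[...,1]*.95).astype(np.uint8)
    k,l,s,_=cv2.connectedComponentsWithStats(m);M[n]=(bx,(l==l[22,22] if m[22,22] else l==1+np.argmax(s[1:,4])).astype(float));print(n,M[n][1].sum())
f=lambda v:lidm((v[0],v[1],27),(0,0,1))
for sel in(("top","side"),("top",),("side",)): r=fit(f,(515,-30),{n:M[n] for n in sel},[4,4]);print(sel,r[0].round(1),round(r[1],1),r[2])
p,R=plan((525,-40,190),(np.pi,0,np.radians(30)),20)
```

```text
top 592.0
side 374.0
('top', 'side') [519.2 -32.1] 56.3 966.0
('top',) [520.1 -31.9] 25.7 592.0
('side',) [517.6 -31.8] 18.2 374.0
[[[0.14,0,0.02,-0.37,-0.46,0.57],[0.14,0,0.01,-0.37,-0.46,0.58],[0.14,-0.01,0.01,-0.36,-0.46,0.57],[0.13,-0.02,0,-0.37,-0.46,0.57],[0.14,-0.03,-0.01,-0.37,-0.46,0.58]]]
[[[0.13,-0.04,-0.02,-0.37,-0.46,0.57],[0.13,-0.04,-0.03,-0.37,-0.46,0.57],[0.13,-0.05,-0.03,-0.36,-0.46,0.57],[0.12,-0.06,-0.04,-0.37,-0.46,0.58],[0.11,-0.06,-0.05,-0.37,-0.46,0.57]]]
[[[0.11,-0.07,-0.05,-0.37,-0.46,0.57],[0.1,-0.07,-0.07,-0.36,-0.46,0.58],[0.1,-0.07,-0.07,-0.37,-0.46,0.57],[0.08,-0.08,-0.08,-0.37,-0.46,0.57],[0.08,-0.08,-0.09,-0.37,-0.46,0.58]]]
[[[0.07,-0.08,-0.09,-0.37,-0.46,0.57],[0.06,-0.07,-0.1,-0.36,-0.46,0.57],[0.05,-0.08,-0.1,-0.37,-0.46,0.57],[0.04,-0.08,-0.11,-0.37,-0.46,0.58],[0.03,-0.07,-0.12,-0.37,-0.46,0.57]]]
end [525.3 -40.1 190.2] [ 3.141 -0.     0.524]
```

Emit:
apply_moves(series=[[[0.14, 0, 0.02, -0.37, -0.46, 0.57], [0.14, 0, 0.01, -0.37, -0.46, 0.58], [0.14, -0.01, 0.01, -0.36, -0.46, 0.57], [0.13, -0.02, 0, -0.37, -0.46, 0.57], [0.14, -0.03, -0.01, -0.37, -0.46, 0.58]]])

```text
clock: 25.68
eef_pos: [536.3, -90.3, 100.2]
tool_rot: [-2.904, -0.869, 1.381]
force: [-0.4, 0.2, 0.2]
width: 14.9
```

Emit:
apply_moves(series=[[[0.13, -0.04, -0.02, -0.37, -0.46, 0.57], [0.13, -0.04, -0.03, -0.37, -0.46, 0.57], [0.13, -0.05, -0.03, -0.36, -0.46, 0.57], [0.12, -0.06, -0.04, -0.37, -0.46, 0.58], [0.11, -0.06, -0.05, -0.37, -0.46, 0.57]]])

```text
clock: 26.3
eef_pos: [531.3, -72.6, 130.0]
tool_rot: [-2.894, -0.561, 1.074]
force: [0.8, -0.2, 0.9]
width: 15.2
```

Emit:
apply_moves(series=[[[0.11, -0.07, -0.05, -0.37, -0.46, 0.57], [0.1, -0.07, -0.07, -0.36, -0.46, 0.58], [0.1, -0.07, -0.07, -0.37, -0.46, 0.57], [0.08, -0.08, -0.08, -0.37, -0.46, 0.57], [0.08, -0.08, -0.09, -0.37, -0.46, 0.58]]])

```text
clock: 26.92
eef_pos: [526.2, -54.4, 159.8]
tool_rot: [-2.981, -0.263, 0.808]
force: [-0.3, -0.0, -0.5]
width: 15.1
```

Emit:
apply_moves(series=[[[0.07, -0.08, -0.09, -0.37, -0.46, 0.57], [0.06, -0.07, -0.1, -0.36, -0.46, 0.57], [0.05, -0.08, -0.1, -0.37, -0.46, 0.57], [0.04, -0.08, -0.11, -0.37, -0.46, 0.58], [0.03, -0.07, -0.12, -0.37, -0.46, 0.57]]], claw=0.1)

```text
clock: 27.55
eef_pos: [521.9, -36.5, 189.4]
tool_rot: [-3.139, 0.003, 0.528]
force: [-0.7, -0.1, 0.4]
width: 46.9
```

Run:
```python
from kin import *
log();st=ctrl.read_state();print(st["eef_pos"],st["tool_rot"],st["width"],np.round(st["qpos"],2),st["force"])
plan((519,-32,75),(np.pi,0,np.radians(30)),5)
```

```text
[521.88435242 -36.4772492  189.35464049] [-3.13901361  0.00324964  0.52830354] 46.86014490394749 [ 0.34  0.54 -0.48  1.9   0.34  0.78  0.2 ] [-0.70171992 -0.06753849  0.3567535 ]
[[[0,-0.02,0.46,0,0.01,0.01],[0,-0.02,0.45,-0.01,0,0.01],[0,-0.02,0.46,0,0.01,0.01],[0,-0.02,0.46,-0.01,0,0.01],[0,-0.02,0.46,0,0.01,0]]]
end [519.1 -32.1  74.9] [-3.141  0.     0.524]
```

Emit:
apply_moves(series=[[[0, -0.02, 0.46, 0, 0.01, 0.01], [0, -0.02, 0.45, -0.01, 0, 0.01], [0, -0.02, 0.46, 0, 0.01, 0.01], [0, -0.02, 0.46, -0.01, 0, 0.01], [0, -0.02, 0.46, 0, 0.01, 0]]])

```text
clock: 28.18
eef_pos: [519.4, -32.0, 73.9]
tool_rot: [-3.139, -0.002, 0.526]
force: [-0.0, 0.4, 0.3]
width: 47.1
```

Emit:
apply_moves(series=[[[0, 0, 0.3, 0, 0, 0], [0, 0, 0.3, 0, 0, 0], [0, 0, 0.22, 0, 0, 0], [0, 0, 0, 0, 0, 0], [0, 0, 0, 0, 0, 0]]])

```text
clock: 28.8
eef_pos: [520.5, -32.6, 33.9]
tool_rot: [-3.141, -0.002, 0.525]
force: [-0.3, 0.0, -0.0]
width: 47.0
```

Run:
```python
from kin import *
log();st=ctrl.read_state();print(st["eef_pos"],st["tool_rot"],st["width"],st["force"])
```

```text
[520.47945431 -32.55684322  33.93139104] [-3.14075861e+00 -2.39819589e-03  5.25328805e-01] 46.965920001837624 [-0.25579161  0.04138961 -0.0280711 ]
```

Emit:
apply_moves(series=[[[0, 0, 0, 0, 0, 0], [0, 0, 0, 0, 0, 0], [0, 0, 0, 0, 0, 0], [0, 0, 0, 0, 0, 0], [0, 0, 0, 0, 0, 0]]], claw=-1)

```text
clock: 29.42
eef_pos: [520.4, -32.7, 34.2]
tool_rot: [-3.141, -0.002, 0.525]
force: [-0.9, -1.3, 5.6]
width: 13.7
```

Emit:
apply_moves(series=[[[0, 0, -0.1, 0, 0, 0], [0, 0, -0.3, 0, 0, 0], [0, 0, -0.5, 0, 0, 0], [0, 0, -0.7, 0, 0, 0], [0, 0, -0.6, 0, 0, 0]]])

```text
clock: 30.05
eef_pos: [520.1, -32.7, 145.6]
tool_rot: [-3.141, -0.003, 0.525]
force: [0.6, -0.0, 0.2]
width: 13.9
```

Run:
```python
from kin import *
log();st=ctrl.read_state();print(st["eef_pos"],st["tool_rot"],st["width"],st["force"])
plan((482.8,218.8,150),(np.pi,0,np.radians(30)),10)
M={}
for n in("top","side"):
    im=viewer.get_image(n);cv2.imwrite(f"pics/{n}6.png",im)
```

```text
[520.14915896 -32.74455831 145.61012462] [-3.14081373e+00 -2.65553725e-03  5.25432368e-01] 13.905276689190893 [ 0.64723469 -0.03320357  0.18983124]
[[[0.19,-0.47,-0.01,0,0,0],[0.19,-0.48,-0.01,0,-0.01,0],[0.18,-0.47,0,0,0,0.01],[0.19,-0.47,-0.01,0,0,0],[0.19,-0.47,-0.01,0,0,0]]]
[[[0.18,-0.48,-0.01,0,-0.01,0],[0.19,-0.47,-0.01,-0.01,0,0],[0.19,-0.47,-0.01,0,0,0],[0.19,-0.48,0,0,0,0.01],[0.18,-0.47,-0.01,0,-0.01,0]]]
end [482.6 218.8 149.9] [3.141 0.    0.523]
```

Emit:
apply_moves(series=[[[0.19, -0.47, -0.01, 0, 0, 0], [0.19, -0.48, -0.01, 0, 0, 0], [0.18, -0.47, 0, 0, 0, 0], [0.19, -0.47, -0.01, 0, 0, 0], [0.19, -0.47, -0.01, 0, 0, 0]]])

```text
clock: 30.78
eef_pos: [500.9, 93.5, 145.6]
tool_rot: [-3.14, -0.001, 0.525]
force: [-0.1, -0.4, -1.4]
width: 13.9
```

Emit:
apply_moves(series=[[[0.18, -0.48, -0.01, 0, 0, 0], [0.19, -0.47, -0.01, 0, 0, 0], [0.19, -0.47, -0.01, 0, 0, 0], [0.19, -0.48, 0, 0, 0, 0], [0.18, -0.47, -0.01, 0, 0, 0]]])

```text
clock: 31.4
eef_pos: [481.7, 219.3, 147.8]
tool_rot: [-3.14, -0.001, 0.525]
force: [-0.6, 0.1, 0.2]
width: 14.0
```

Emit:
apply_moves(series=[[[0, 0, 0.2, 0, 0, 0], [0, 0, 0.3, 0, 0, 0], [0, 0, 0.2, 0, 0, 0], [0, 0, 0, 0, 0, 0], [0, 0, 0, 0, 0, 0]]])

```text
clock: 32.02
eef_pos: [482.6, 218.5, 113.0]
tool_rot: [-3.14, -0.002, 0.525]
force: [0.7, -0.5, -0.3]
width: 13.8
```

Run:
```python
from kin import *
st=ctrl.read_state();print(st["eef_pos"],st["tool_rot"],st["width"],st["force"])
# lid xy at known height in side view
I={}
for n in("top","side"):
    I[n]=viewer.get_image(n);cv2.imwrite(f"pics/{n}7.png",I[n])
z=27+st["eef_pos"][2]-34
for n in I:
    u=proj(n,(483,219,z))[0];bx,c=sub(I[n],*u,52,52);c=c.astype(float)
    m=(c[...,2]>c[...,1]*1.1)&(c[...,2]>c[...,0]*1.35);print(n,m.sum());M={n:(bx,m.astype(float))}
    r=fit(lambda v:lidm((v[0],v[1],z),(0,0,1)),(483,219),M,[4,4]);print(r[0].round(1),r[1])
# cellar from pictures taken after seating
for n in("top","side"):
    im=cv2.imread(f"pics/{n}2.png");u=proj(n,(483,219,75))[0]
    bx,c=sub(im,*u,44,44);c=c.astype(float);m=(c.mean(2)>(118 if n=="top" else 78))&(c[...,1]<c[...,2]*1.2)
    print(n,m.sum())
    r=fit(lambda v:[circ((v[0],v[1],85),(0,0,1),31)] if n=="top" else [np.vstack([circ((v[0],v[1],85),(0,0,1),31),circ((v[0],v[1],66),(0,0,1),31)])],(483,219),{n:(bx,m.astype(float))},[4,4]);print(r[0].round(1),r[1])
```

```text
[482.57679908 218.4528763  113.01930093] [-3.14044656e+00 -1.79786324e-03  5.24715627e-01] 13.793589669003662 [ 0.73136152 -0.5072205  -0.29853411]
top 0
[607. 159.] 0.0
side 447
[480.6 222.3] 122.39999999999999
top 784
[483.7 218.9] 353.00392156862745
side 391
[482.2 222.2] 167.67058823529413
```

Emit:
apply_moves(series=[[[0, 0, 0.1, 0, 0, 0], [0, 0, 0.1, 0, 0, 0], [0, 0, 0.05, 0, 0, 0], [0, 0, 0.03, 0, 0, 0], [0, 0, 0, 0, 0, 0]]])

```text
clock: 32.75
eef_pos: [482.3, 218.8, 98.9]
tool_rot: [-3.14, -0.002, 0.525]
force: [-0.1, 0.5, -1.7]
width: 13.7
```

Emit:
apply_moves(series=[[[0, 0, 0.02, 0, 0, 0], [0, 0, 0.02, 0, 0, 0], [0, 0, 0, 0, 0, 0], [0, 0, 0, 0, 0, 0], [0, 0, 0, 0, 0, 0]]])

```text
clock: 33.38
eef_pos: [482.4, 218.8, 97.1]
tool_rot: [-3.14, -0.002, 0.525]
force: [0.2, -0.2, 0.2]
width: 13.5
```

Emit:
apply_moves(series=[[[0, 0, 0.02, 0, 0, 0], [0, 0, 0.02, 0, 0, 0], [0, 0, 0, 0, 0, 0], [0, 0, 0, 0, 0, 0], [0, 0, 0, 0, 0, 0]]])

```text
clock: 34.0
eef_pos: [482.4, 219.0, 95.1]
tool_rot: [-3.14, -0.002, 0.525]
force: [-0.6, 0.6, 1.4]
width: 13.7
```

Emit:
apply_moves(series=[[[0, 0, 0.01, 0, 0, 0], [0, 0, 0.01, 0, 0, 0], [0, 0, 0, 0, 0, 0], [0, 0, 0, 0, 0, 0], [0, 0, 0, 0, 0, 0]]])

```text
clock: 34.62
eef_pos: [482.4, 218.9, 94.7]
tool_rot: [-3.141, -0.002, 0.525]
force: [-1.4, -0.0, 9.2]
width: 13.7
```

Seating contact came at z = 95, as predicted. I release and withdraw.

Emit:
apply_moves(series=[[[0, 0, -0.01, 0, 0, 0], [0, 0, 0, 0, 0, 0], [0, 0, 0, 0, 0, 0], [0, 0, 0, 0, 0, 0], [0, 0, 0, 0, 0, 0]]], claw=0.1)

```text
clock: 35.25
eef_pos: [482.3, 218.7, 94.4]
tool_rot: [-3.14, -0.002, 0.525]
force: [0.8, 0.5, 0.5]
width: 46.6
```

Emit:
apply_moves(series=[[[0, 0, -0.3, 0, 0, 0], [0, 0, -0.5, 0, 0, 0], [0, 0, -0.8, 0, 0, 0], [0, 0.5, -0.5, 0, 0, 0], [0, 1, -0.3, 0, 0, 0]]])

```text
clock: 35.88
eef_pos: [520.2, 155.9, 217.5]
tool_rot: [-3.14, -0.006, 0.531]
force: [1.5, 0.9, -0.3]
width: 46.9
```

Emit:
apply_moves(series=[[[0, 1, 0, 0, 0, 0], [0, 1, 0, 0, 0, 0], [0, 1, 0, 0, 0, 0], [0, 0, 0, 0, 0, 0], [0, 0, 0, 0, 0, 0]]])

```text
clock: 36.5
eef_pos: [594.8, 24.5, 214.9]
tool_rot: [-3.14, -0.002, 0.525]
force: [-0.4, 0.4, 0.2]
width: 47.0
```

Run:
```python
from kin import *
st=ctrl.read_state();print(st["clock"],st["eef_pos"],st["width"],st["force"])
I={n:viewer.get_image(n) for n in("top","side")}
def ov(n,c):
    im=cv2.resize(I[n],None,fx=6,fy=6,interpolation=cv2.INTER_CUBIC)
    for P in c: cv2.polylines(im,[np.round((proj(n,P)+.5)*6).astype(np.int32)],False,(0,0,255),1)
    return im
b=(483,219);cs=[circ((*b,62),(0,0,1),51),circ((*b,91),(0,0,1),36),circ((*b,115),(0,0,1),8)]
o=[]
for n in I:
    u=proj(n,(*b,75))[0]*6;o.append(crop(ov(n,cs),*u,400,400,1))
    u=proj(n,(*b,88))[0];bx,c=sub(I[n],*u,44,44);c=c.astype(float);m=(c[...,2]>c[...,1]*1.12)&(c[...,2]>c[...,0]*1.3)
    r=fit(lambda v:lidm((v[0],v[1],88),(0,0,1)),b,{n:(bx,m.astype(float))},[4,4]);print(n,r[0].round(1),r[1],r[2])
    u=proj(n,(*b,45))[0];bx,c=sub(I[n],*u,70,70)
    g=c.astype(float);m=(g[...,1]-g[...,2]<.22*g[...,1]).astype(float)
    r=fit(lambda v:bowl(v)+lidm((v[0],v[1],88),(0,0,1)),b,{n:(bx,m)},[4,4]);print(" bowl+lid",r[0].round(1),r[1],r[2])
cv2.imwrite("pics/end.png",np.hstack(o))
```

```text
36.5 [594.77969992  24.52530758 214.90472131] 47.047103890998656 [-0.38733429  0.44928975  0.18754934]
top [483.5 221. ] 28.937254901960785 651.0
 bowl+lid [483.8 219.1] 67.32941176470588 1215.0
side [481.1 221.8] 30.345098039215685 541.0
 bowl+lid [482.5 219.6] 78.96470588235294 1154.0
```

View pics/end.png

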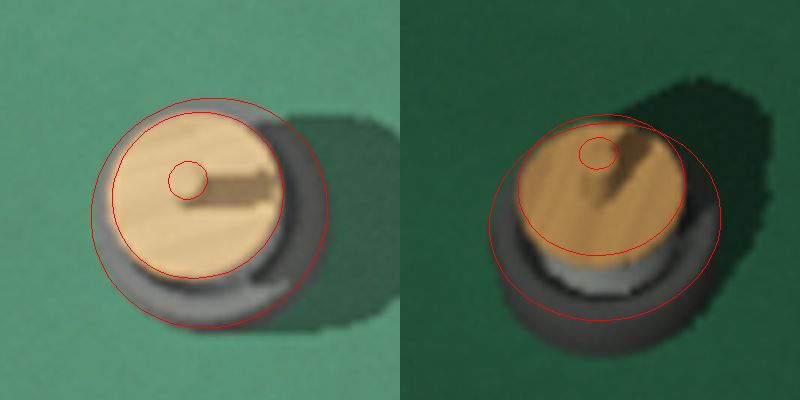

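The final view shows the lid level and seated, knob up. It sits about 2–3 mm from the bowl axis (top crop (195,195), side (602,190)), and the bowl hasn't moved.

```bash
python3 -c "
from cell import ctrl
print(ctrl.finish_job())"
```

```text
the job is handed in; nothing more can be done
None
```

The job is handed in: the cellar is bedded in the soapstone bowl and the lid is on it, knob up. No verdict is reported back, so what follows rests on my own checks.

- **Cellar:** I gripped it by its rim and lowered it into the bowl until it met contact. After release its rim matched the predicted seated circle in both cameras.
- **Lid:** I lifted it straight out of the rack and laid it flat on the shelf, knob up, at about (519, -32). I then took it again by the knob and lowered it onto the cellar. Contact came at TCP z = 95 mm, the height I had worked out for fully home.
- **Last check:** the fits put the lid about 2–3 mm off the bowl's axis, where 9 mm is allowed. The bowl is within about 1 mm of where it started, and the gripper is well clear. I did not separately measure the other things on the shelf at the end.
- **What failed or disagreed:**
  - The first attempt to tilt the lid stopped at about 23° because a wrist joint reached its limit. I turned to another heading and tilted there.
  - The two cameras differ by 1–2 mm.
  - A position fit of the lid in the air, before placing it, was unusable because the gripper hid it, so I relied on contact force and height instead.

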